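# Swap the slide cassette boxed in by two reagent cartridges

## Robot

A 6-joint arm with a two-finger parallel gripper is mounted at the origin on the work surface. World frame = base frame: x ahead of the robot, y to its left, z up, the work surface at z = 0. Lengths are in m, angles in rad, forces in N, time in s.
With the tool pointing down it reaches from about 0.225 to 0.875 m from the base axis. Payload 3.4 kg.
Tool frame: the origin (TCP) lies midway between the tips of the shut fingers; the grasp point (between the pads) lies 19 mm behind it (manip.grip_point_offset is the distance from the TCP to the grasp point, in m); z points along the fingers, y is the line along which they close (so a half turn about z gives the same grasp; the last joint's range is limited). The gripper opens to 85 mm and grips with 20 to 120 N. Pads are 22 mm wide; open, the fingers measure 114 mm over their backs; the gripper's body (76 mm by 85 mm) begins 54 mm behind the grasp point. The pads swing forward as they close: fully open they stand 13 mm farther back than shut.
Start: joints at [-1.244, 0.276, 1.505, -0, 1.361, -0.121], TCP at [0.249, -0.518, 0.231] pointing down, gripper open.
Joint ranges: [-2.89, 2.89], [-0.75, 2.08], [0.22, 2.7], [-1.18, 4.32], [0.11, 2.71], [-2.7, 2.7]. Speed limits (rad/s): [2.57, 2.57, 3.14, 3.14, 3.14, 3.14].

## Interface

Orientations are given as a unit quaternion [w, x, y, z].
In Python, from rig import manip gives the robot as it stands.
- The arm moves only by the shell command python3 -m handwheel 'ROWS' [FORCE]. ROWS is JSON, a list of rows, each an object with "translation": the shift along the tool's x, y, z in m, a list of three; "angular": the turn, a rotation vector about the tool's x, y, z in degrees, a list of three; "hand": the closure, from 0 (fully open) to 1 (shut). A call has 1 to 10 rows; each row shifts and turns the commanded pose from where the row before left it, along the tool's axes as they then stand; what a row does not reach is not made up. A row lasts 1/12 s, in which the tool goes at most 41.7 mm and 7.16 degrees, less where a joint would pass 70% of its speed; a pose out of reach is approached as far as the arm can. A call with a gripper value outside its range is refused whole. The fingers move at their own pace and stop on an object; FORCE is the grip in N (left out, the last holds). Time passes only in rows, so rows that do not move let the fingers close. It gives the time, the measured TCP pose, the force, the opening and the grip force at its end, in the units of the state.
- manip.get_state(): the state, without advancing time (a new reading comes with each control period).
- manip.get_image(name): name is "side" or "top"; returns the picture (480x640x3 uint8, red, green, blue); there is no depth.
- manip.camera_info(name): a dict with "camera_matrix" (3x3 intrinsics, pixels), "k1" (the pictures are not rectified: a ray, as slopes to the right and down, at radius r is drawn at 1 + k1 r^2 times it, then the intrinsics apply), "eye" and "orientation" of the camera in the world. Camera axes: x right, y down, z forward; pixel columns grow to the right and rows downward; lengths in m; the calibration is good to about 2 mm. A picture is of the moment at which its call begins. camera_info takes no time and is no camera call.
- manip.sign_off(): hands the job in; it is judged then, once.
The state is a dict: "clock": time; "qpos": joint angles; "qd": joint speeds; "effort": joint torques, N m; "position": TCP position; "ee_rot": TCP orientation; "contact_force": force on the tool from outside, world axes, zero at the start; "moment": the same for the moment, N m; "width": finger opening in m; "gripper_force": force on a finger pad.
Only numpy, scipy, OpenCV 4.12 (cv2) and the standard library are available. Lean on these libraries where they do the work, as an engineer would, in place of code of your own. Each camera call takes 0.05 s, during which the arm holds its last target. There are 200 camera calls.

## Task

On the grey stainer deck the green cassette of finished slides is boxed in by two tall reagent cartridges: first stand both cartridges on the black parking mat, then move the green cassette into the green outline on the scanner plate, lying lengthwise in it. Next lay the empty orange cassette lengthwise in the freed black outline of the deck, and finally stand each cartridge back squarely in the middle of the seat of its own colour. Keep the cartridges upright, set everything down without dropping it, and leave the amber jar where it is.

Things in the scene. Friction and masses are not known exactly. Their poses are not given: they have to be found in the camera images.
- deck: Fixed grey stainer deck, a slab 130 (x) x 190 (y) x 20 mm high. Origin: centre of its underside, on the bench. Its top is 20 mm above the origin; the cassette slot is a flat black outline, 96 (x) x 44 (y) mm, painted on the top with its centre straight above the origin; a cassette lies in it with its long x axis along the deck's x. The two seats lie on either side of the slot, 51 mm to +y and -y.
- seat_red: Fixed red plate on the deck, 110 (x) x 48 (y) x 3 mm thick, parallel to the deck. Origin: centre of its underside (on the deck's top, 20 mm over the bench). The red cartridge belongs on its middle, long x axis along the seat's x. The red and blue seats may be on either side of the slot.
- seat_blue: Fixed blue plate, like seat_red: place of the blue cartridge.
- cart_red: Loose tall reagent cartridge, upright rectangular white body 70 (x) x 40 (y) x 88 mm, with a red top from 88 to 100 mm height (2 mm in from the body's faces) and a small black screw cap (24 mm across, 14 mm to +x of the middle) up to 108 mm. About 0.25 kg. Origin: centre of its underside. Starts on the red seat. Grip across its 40 mm width (y), 60 to 80 mm above its underside; its inner face stands 14 mm from the side of the cassette in the slot.
- cart_blue: Loose tall reagent cartridge like cart_red, but with a blue top. Starts on the blue seat.
- cass_done: Loose green slide cassette filled with glass slides, an open box 86 (x) x 34 (y) x 30 mm high, about 0.09 kg. Origin: centre of its underside. Starts in the deck's slot between the two cartridges, which leave no room for a gripper. Grip across its 34 mm width (y); the seat plates beside it stand 3 mm above the surface that it lies on.
- cass_fresh: Loose empty orange slide cassette, open box 86 (x) x 34 (y) x 30 mm high, walls and floor 4 mm, about 0.07 kg. Origin: centre of its underside. Starts on the bench beyond the deck, 30 to 120 mm from it, long side roughly across (along world y). Either way round fits.
- park_mat: Fixed black rubber mat with a yellow border line, 130 (x) x 200 (y) x 4 mm thick. Origin: centre of its underside, on the bench. Side area for the two cartridges, e.g. 50 mm to +y and -y of its middle. It lies to the left or to the right of the deck, the scanner plate on the other side.
- scan_plate: Fixed bare aluminium scanner loading plate, 130 (x) x 110 (y) x 12 mm thick, with a flat green outline 96 (x) x 44 (y) mm centred on its top. Origin: centre of its underside, on the bench. The green cassette goes into the outline, long x axis along the plate's x.
- jar: Bystander: small amber glass jar with black lid, 48 mm across, 75 mm high, loose, to the left of the orange cassette. Origin: centre of its underside. Not to be disturbed.
Things that resemble listed ones, but are neither listed nor needed, are in the scene too. There is more than one size of the cass_fresh; the job needs the smaller.

How it is judged:
By the outcome, as a careful person would: the job done as asked, in the order asked, and still so for the second after the job is handed in, with the robot touching nothing.
It also fails if it takes over 131 s, if anything falls off the work surface, if the arm or the gripper's body presses on something with over 40 N, if the wrist force passes 120 N, or if a joint passes its speed limit or range.

## Working session

There is one attempt and no reset: what is moved stays moved. The work goes in short steps, Python scripts to look and compute and a shell command to move; the robot and the scene stay as the last step left them, time stands still between calls to the robot, and variables do not carry over. Pictures are saved under pics/ and viewed, at most 14 in all, crops included, and the job is handed in when it is done.

```bash
ls; mkdir -p pics; python3 - <<'E'
from rig import manip
import cv2
print(manip.get_state())
for n in("side","top"):
    print(manip.camera_info(n)); cv2.imwrite(f"pics/{n}0.png",manip.get_image(n)[:,:,::-1])
print(manip.grip_point_offset)
E
```

```text
pics
{'clock': 0.0, 'qpos': array([-1.24399249e+00,  2.76580758e-01,  1.50618765e+00, -3.72663503e-06,
        1.36067090e+00, -1.21004973e-01]), 'qd': array([ 8.58893751e-04,  9.43064846e-04,  1.58735846e-03,  1.05500495e-03,
       -6.25368748e-04, -2.20518690e-06]), 'effort': array([ 1.64211753e-03, -4.16760492e+01, -2.45799994e+01,  2.79817061e-05,
        1.08744655e-02, -2.03358508e-05]), 'position': array([ 0.24878442, -0.51778579,  0.2304261 ]), 'ee_rot': array([-9.18256732e-04,  9.75037454e-01,  2.22038536e-01, -9.66546667e-05]), 'contact_force': array([ 0.48251896, -0.20401087, -0.58273316]), 'moment': array([-0.01896607,  0.01346905,  0.01044432]), 'gripper_force': 0.0, 'width': 0.0853949739682355}
{'camera_matrix': array([[574.94387019,   0.        , 329.45026454],
       [  0.        , 574.94387019, 234.52430001],
       [  0.        ,   0.        ,   1.        ]]), 'k1': -0.01714689788920616, 'eye': array([ 0.45452375, -0.81465387,  0.72547296]), 'orientation': array([-0.43633038,  0.89324962, -0.09493256,  0.05204541])}
{'camera_matrix': array([[559.73867127,   0.        , 309.15110063],
       [  0.        , 559.73867127, 245.96109271],
       [  0.        ,   0.        ,   1.        ]]), 'k1': -0.026240370603470092, 'eye': array([4.43303579e-01, 9.07896157e-04, 1.03084001e+00]), 'orientation': array([ 0.06998821, -0.6914622 ,  0.71545013, -0.07150379])}
0.0187
```

View pics/side0.png

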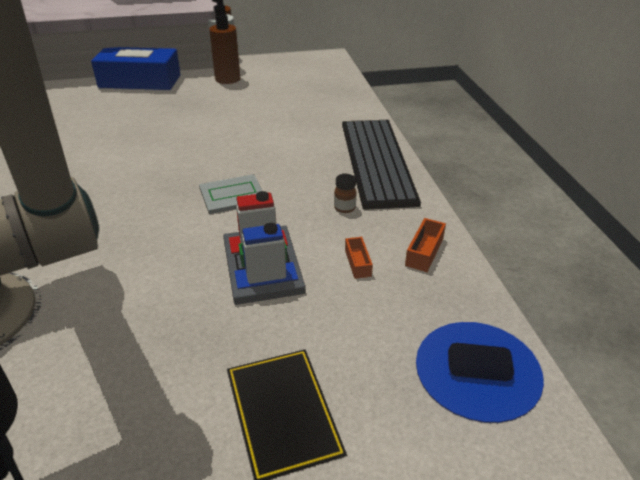

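View pics/top0.png

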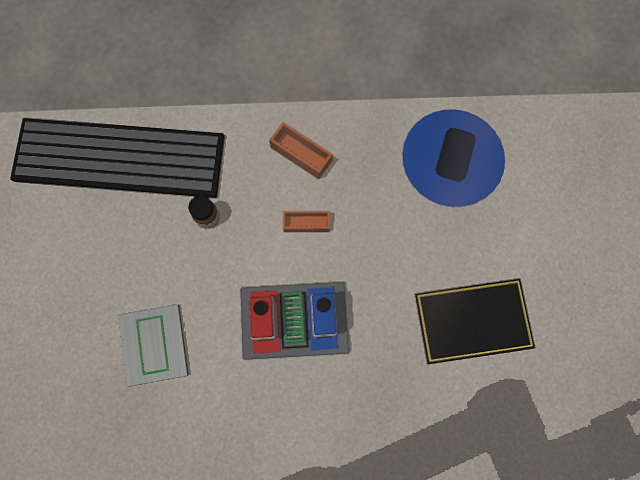

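```bash
python3 - <<'E'
import cv2,numpy as np
t=cv2.imread("pics/top0.png")[265:370,230:360]; s=cv2.imread("pics/side0.png")[180:305,215:310]
a=cv2.resize(t,None,fx=3.4,fy=3.4,interpolation=cv2.INTER_NEAREST);b=cv2.resize(s,None,fx=3.5,fy=3.5,interpolation=cv2.INTER_NEAREST)
c=np.zeros((450,800,3),np.uint8);c[:a.shape[0],:a.shape[1]]=a;c[:b.shape[0],450:450+b.shape[1]]=b
cv2.imwrite("pics/c0.png",c)
E
cat > h.py <<'E'
import cv2,numpy as np
from rig import manip
from scipy.spatial.transform import Rotation as R
CI={n:manip.camera_info(n) for n in("side","top")}
def rays(n,px):
    c=CI[n];u=cv2.undistortPoints(np.float64(px).reshape(-1,1,2),c["camera_matrix"],np.array([c["k1"],0,0,0.]))[:,0]
    d=R.from_quat(c["orientation"],scalar_first=True).apply(np.c_[u,np.ones(len(u))])
    return c["eye"],d/np.linalg.norm(d,axis=1)[:,None]
def plane(n,px,z):
    e,d=rays(n,px);return e+d*((z-e[2])/d[:,2])[:,None]
def tri(pt,ps):
    "points from top and side pixels, and the miss of the two rays"
    e1,D1=rays("top",pt);e2,D2=rays("side",ps);out=[]
    for a,b in zip(D1,D2):
        k=np.linalg.lstsq(np.c_[a,-b],e2-e1,rcond=None)[0];p,q=e1+k[0]*a,e2+k[1]*b
        out.append([*(p+q)/2,np.linalg.norm(p-q)])
    return np.array(out)
def shot(n,name=None):
    im=manip.get_image(n)[:,:,::-1].copy()
    if name:cv2.imwrite(f"pics/{name}.png",im)
    return im
def mask(im,lo,hi,roi):
    "HSV mask in roi x0,y0,x1,y1; hue may wrap"
    h=cv2.cvtColor(im,cv2.COLOR_BGR2HSV);lo,hi=np.array(lo),np.array(hi)
    if lo[0]>hi[0]:
        m=cv2.inRange(h,lo,np.array([180,*hi[1:]]))|cv2.inRange(h,np.array([0,*lo[1:]]),hi)
    else:m=cv2.inRange(h,lo,hi)
    o=np.zeros_like(m);x0,y0,x1,y1=roi;o[y0:y1,x0:x1]=m[y0:y1,x0:x1];return o
def big(m):
    c=max(cv2.findContours(m,cv2.RETR_EXTERNAL,cv2.CHAIN_APPROX_NONE)[0],key=cv2.contourArea);return c
def quad(c):
    h=cv2.convexHull(c)
    for e in np.arange(.5,15,.25):
        q=cv2.approxPolyDP(h,e,True)
        if len(q)<=4:return q[:,0].astype(float)
def rect_fit(P):
    "centre, long-axis angle (deg, mod 180), sizes of plane points"
    (c,s,a)=cv2.minAreaRect(np.float32(P[:,:2]*1000));s=list(s)
    if s[0]<s[1]:a+=90;s=s[::-1]
    return np.round([c[0],c[1],(a+90)%180-90,*s],1)
E
```

```text
(no output)
```

View pics/c0.png

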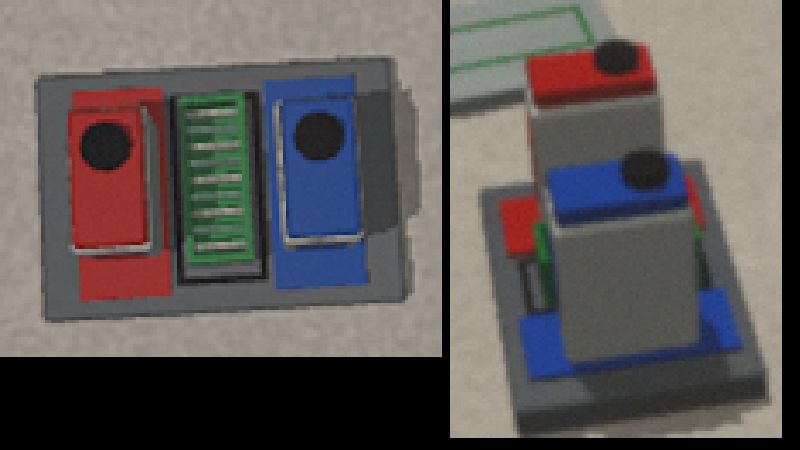

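```bash
python3 - <<'E'
from h import *
T=cv2.imread("pics/top0.png");S=cv2.imread("pics/side0.png")
np.set_printoptions(suppress=True,precision=4)
def cen(m):
    M=cv2.moments(big(m));return [M["m10"]/M["m00"],M["m01"]/M["m00"]]
blk=([0,0,0],[180,255,55])
for k,rt,rs in(("red",(250,295,273,318),(253,189,273,203)),("blue",(313,292,336,316),(260,222,282,236))):
    a,b=cen(mask(T,*blk,rt)),cen(mask(S,*blk,rs));print(k,a,b,tri([a],[b]))
def pair(k,mt,ms,order,z,hull=False):
    qt,qs=quad(big(mt)),quad(big(ms))
    qt=qt[np.argsort(np.arctan2(*(qt-qt.mean(0)).T))];qs=qs[np.argsort(np.arctan2(*(qs-qs.mean(0)).T))]
    best=min((np.roll(qs,i,0) for i in range(len(qs))),key=lambda q:tri(qt,q)[:,3].sum()) if len(qt)==len(qs) else None
    print(k,qt.tolist(),qs.tolist());print(tri(qt,best) if best is not None else'',rect_fit(plane("top",qt,z)), rect_fit(plane("top",big(mt)[:,0],z)))
Y=([20,90,80],[35,255,255]);G=([45,60,30],[85,255,255]);O=([4,120,60],[17,255,255])
pair("mat",mask(T,*Y,(405,270,545,370)),mask(S,*Y,(220,340,350,480)),0,.004)
pair("scan",mask(T,*G,(115,300,195,390)),mask(S,*G,(200,170,265,215)),0,.012)
pair("fresh",mask(T,*O,(275,200,340,240)),mask(S,*O,(335,230,380,282)),0,.03)
pair("big",mask(T,*O,(260,115,340,185)),mask(S,*O,(395,210,450,282)),0,.04)
h=cv2.cvtColor(T,cv2.COLOR_BGR2HSV)
print(h[275,235],h[287,245],h[320,246],h[355,300],h[268,300],h[365,300], T[287,245],T[275,235])
E
```

```text
red [260.2841328413284, 307.4784747847478] [261.97014925373134, 195.94776119402985] [[0.5287 0.0782 0.1246 0.0002]]
blue [323.18259803921563, 304.5147058823529] [270.0561224489796, 227.86054421768705] [[ 0.53   -0.0236  0.1256  0.0003]]
mat [[417.0, 295.0], [429.0, 361.0], [531.0, 346.0], [518.0, 280.0]] [[229.0, 370.0], [257.0, 478.0], [342.0, 453.0], [303.0, 351.0]]
[[ 0.5532 -0.2005  0.0024  0.0001]
 [ 0.4329 -0.2139  0.0015  0.0007]
 [ 0.4536 -0.402   0.001   0.0012]
 [ 0.5738 -0.3906  0.002   0.0013]] [ 503.3 -301.7  -83.7  190.9  121.7] [ 503.5 -301.7  -83.7  192.6  122.4]
scan [[136.0, 320.0], [143.0, 374.0], [168.0, 370.0], [161.0, 315.0]] [[208.0, 190.0], [212.0, 200.0], [217.0, 199.0], [215.0, 188.0]]
[[0.4835 0.3099 0.0108 0.0811]
 [0.4275 0.3002 0.0077 0.0003]
 [0.4336 0.2549 0.01   0.0007]
 [0.488  0.2637 0.0122 0.087 ]] [479.1 284.2   8.2  99.3  46. ] [479.1 283.9   8.2 100.1  48.2]
fresh [[284.0, 211.0], [284.0, 231.0], [328.0, 231.0], [329.0, 213.0]] [[346.0, 238.0], [355.0, 277.0], [370.0, 275.0], [361.0, 237.0]]
[[ 0.714   0.0396  0.0281  0.0012]
 [ 0.6798  0.0402  0.0293  0.0068]
 [ 0.6809 -0.0415 -0.0002  0.0011]
 [ 0.7121 -0.0445  0.0027  0.0048]] [691.9  -0.5  85.4  83.2  37.9] [693.7  -0.5  88.   85.   37.9]
big [[283.0, 122.0], [271.0, 147.0], [317.0, 172.0], [331.0, 154.0]] [[406.0, 265.0], [425.0, 271.0], [445.0, 224.0], [427.0, 218.0]]
[[ 0.8873  0.0369  0.0358  0.0006]
 [ 0.8475  0.0595  0.0366  0.0185]
 [ 0.7932 -0.0245 -0.0024  0.0105]
 [ 0.8243 -0.0525  0.0021  0.0162]] [830.8   8.9  52.7 110.8  53.7] [829.3   5.9  53.3 119.2  54.3]
[ 15  29 160] [12 14 94] [120   6  92] [113  12  82] [ 16  28 156] [ 16  29 151] [89 91 94] [142 151 160]
```

```bash
python3 - <<'E'
from h import *
T=cv2.imread("pics/top0.png")
np.set_printoptions(suppress=True,precision=4)
b=cv2.blur(T,(3,3));h=cv2.cvtColor(b,cv2.COLOR_BGR2HSV)
m=np.zeros(h.shape[:2],np.uint8);roi=(slice(270,370),slice(230,365))
m[roi]=((h[...,2]<115)&(h[...,2]>10)|(h[...,1]>100))[roi]*255
m[:,348:]=0
q=quad(big(m));print(q.tolist(),rect_fit(plane("top",q,.02)))
# left (no shadow) edge, bottom edge and top edge lines by row/col scans
P=lambda pts:plane("top",pts,.02)
L=P([[np.flatnonzero(m[y])[0]-.5,y] for y in range(292,355)])
B=P([[x,np.flatnonzero(m[:,x])[-1]+.5] for x in range(248,340)])
U=P([[x,np.flatnonzero(m[:,x])[0]-.5] for x in range(248,335)])
for n,E in(("L",L),("B",B),("U",U)):
    l=cv2.fitLine(np.float32(E[:,:2]),cv2.DIST_HUBER,0,.01,.01).ravel();print(n,np.degrees(np.arctan2(l[1],l[0])),l[2:])
# cart tops angle: red/blue hue on the outline of top, cap on the plane z=.131
for k,c in(("red",(260.28,307.48)),("blue",(323.18,304.51))):print(k,P([c])[0],plane("top",[c],.131)[0])
E
```

```text
[[345.0, 283.0], [347.0, 353.0], [243.0, 358.0], [242.0, 287.0]] [513.8  25.9 -89.7 187.6 126.8]
L 1.0571988 [0.518  0.1225]
B -88.53889 [0.4496 0.0297]
U -88.48293 [0.5785 0.0479]
red [0.5385 0.0871 0.02  ] [0.528  0.0777 0.131 ]
blue [ 0.54   -0.0264  0.02  ] [ 0.5293 -0.0234  0.131 ]
```

```bash
cat > d.py <<'E'
# python3 d.py x y z yaw(deg): the turn about tool axes, then the shift in turned tool axes (mm)
import sys,numpy as np
from rig import manip
from scipy.spatial.transform import Rotation as R
x,y,z,w=map(float,sys.argv[1:5]);s=manip.get_state();a=R.from_quat(s["ee_rot"],scalar_first=True)
b=R.from_euler("z",w,degrees=True)*R.from_euler("x",180,degrees=True)
p=s["position"];v=a.apply([1,0,0])
print("t",round(s["clock"],2),"p",np.round(p*1000,1),"yaw",np.round(np.degrees(np.arctan2(v[1],v[0])),2),"w",round(s["width"]*1000,1),"F",round(s["gripper_force"],1),np.round(s["contact_force"],1))
d=b.apply(np.array([x,y,z])-p*1000,inverse=True)
print("turn",np.round(np.degrees((a.inv()*b).as_rotvec()),2),"shift",np.round(d,1),"len",round(np.linalg.norm(d)))
E
python3 -m handwheel '[{"translation":[0,0,0],"angular":[0,0,6.1],"hand":0},{"translation":[0,0,0],"angular":[0,0,6.1],"hand":0},{"translation":[0,0,0],"angular":[0,0,6.1],"hand":0},{"translation":[0,0,0],"angular":[0,0,6],"hand":0},{"translation":[0.0175,-0.03,0],"angular":[0,0,0],"hand":0},{"translation":[0.0175,-0.03,0],"angular":[0,0,0],"hand":0},{"translation":[0.0175,-0.03,0],"angular":[0,0,0],"hand":0},{"translation":[0.0175,-0.03,0],"angular":[0,0,0],"hand":0},{"translation":[0.0175,-0.03,0],"angular":[0,0,0],"hand":0},{"translation":[0.0175,-0.03,0],"angular":[0,0,0],"hand":0}]' 40; python3 d.py 515 -23.7 230 1.4
```

```text
clock: 0.93
position: [0.3499, -0.3342, 0.2309]
ee_rot: [-0.0, 1.0, 0.012, -0.0]
contact_force: [0.4, -0.0, -0.6]
width: 0.0853
gripper_force: 0.0
t 0.93 p [ 349.9 -334.2  230.9] yaw 1.32 w 85.3 F 0.0 [ 0.4 -0.  -0.6]
turn [-0.03  0.02 -0.08] shift [ 172.6 -306.4    0.9] len 352
```

```bash
python3 -m handwheel '[{"translation":[0.0172,-0.0306,0],"angular":[0,0,0],"hand":0},{"translation":[0.0172,-0.0306,0],"angular":[0,0,0],"hand":0},{"translation":[0.0172,-0.0306,0],"angular":[0,0,0],"hand":0},{"translation":[0.0172,-0.0306,0],"angular":[0,0,0],"hand":0},{"translation":[0.0172,-0.0306,0],"angular":[0,0,0],"hand":0},{"translation":[0.0172,-0.0306,0],"angular":[0,0,0],"hand":0},{"translation":[0.0172,-0.0306,0],"angular":[0,0,0],"hand":0},{"translation":[0.0172,-0.0306,0],"angular":[0,0,0],"hand":0},{"translation":[0.017,-0.030,0],"angular":[0,0,0],"hand":0},{"translation":[0.014,-0.026,0],"angular":[0,0,0],"hand":0}]'; python3 -m handwheel '[{"translation":[0,0,0],"angular":[0,0,0],"hand":0},{"translation":[0,0,0],"angular":[0,0,0],"hand":0}]';python3 d.py 515 -23.7 74 1.4
```

```text
clock: 1.77
position: [0.5117, -0.0289, 0.231]
ee_rot: [-0.0, 1.0, 0.012, -0.0]
contact_force: [0.5, 0.2, 0.4]
width: 0.0854
gripper_force: 0.0
clock: 1.93
position: [0.5112, -0.0299, 0.2307]
ee_rot: [0.0, 1.0, 0.013, -0.001]
contact_force: [0.3, -0.0, 0.7]
width: 0.0858
gripper_force: 0.0
t 1.93 p [511.2 -29.9 230.7] yaw 1.55 w 85.8 F 0.0 [ 0.3 -0.   0.7]
turn [0.01 0.07 0.15] shift [  4.   -6.1 156.7] len 157
```

```bash
python3 -m handwheel '[{"translation":[0.004,-0.006,0.02],"angular":[0,0,0],"hand":0},{"translation":[0,0,0.035],"angular":[0,0,0],"hand":0},{"translation":[0,0,0.035],"angular":[0,0,0],"hand":0},{"translation":[0,0,0.030],"angular":[0,0,0],"hand":0},{"translation":[0,0,0.022],"angular":[0,0,0],"hand":0},{"translation":[0,0,0.014],"angular":[0,0,0],"hand":0},{"translation":[0,0,0],"angular":[0,0,0],"hand":0},{"translation":[0,0,0],"angular":[0,0,0],"hand":0.2},{"translation":[0,0,0],"angular":[0,0,0],"hand":0.4},{"translation":[0,0,0],"angular":[0,0,0],"hand":0.6}]' 40;python3 d.py 515 -23.7 74 1.4; python3 -m handwheel '[{"translation":[0,0,0],"angular":[0,0,0],"hand":0.8},{"translation":[0,0,0],"angular":[0,0,0],"hand":0.8},{"translation":[0,0,0],"angular":[0,0,0],"hand":0.8},{"translation":[0,0,0],"angular":[0,0,0],"hand":0.8}]'; python3 d.py 515 -23.7 74 1.4
```

```text
clock: 2.77
position: [0.516, -0.0258, 0.0767]
ee_rot: [0.0, 1.0, 0.012, 0.001]
contact_force: [1.1, 0.1, -0.1]
width: 0.0517
gripper_force: 0.0
t 2.77 p [516.  -25.8  76.7] yaw 1.32 w 51.7 F 0.0 [ 1.1  0.1 -0.1]
turn [ 0.05 -0.16 -0.08] shift [-0.9 -2.1  2.7] len 4
clock: 3.1
position: [0.5159, -0.0252, 0.0767]
ee_rot: [0.0, 1.0, 0.012, 0.001]
contact_force: [-1.5, 0.5, 5.9]
width: 0.0395
gripper_force: 44.9
t 3.1 p [515.9 -25.2  76.7] yaw 1.37 w 39.5 F 44.9 [-1.5  0.5  5.9]
turn [ 0.04 -0.15 -0.03] shift [-0.9 -1.5  2.7] len 3
```

```bash
python3 -m handwheel '[{"translation":[0,0,-0.01],"angular":[0,0,0],"hand":0.8},{"translation":[0,0,-0.02],"angular":[0,0,0],"hand":0.8},{"translation":[0,0,-0.03],"angular":[0,0,0],"hand":0.8},{"translation":[0,0,-0.02],"angular":[0,0,0],"hand":0.8},{"translation":[0,0,0],"angular":[0,0,-1.6],"hand":0.8},{"translation":[0,0,0],"angular":[0,0,-1.6],"hand":0.8},{"translation":[0,0,0],"angular":[0,0,-1.7],"hand":0.8}]';python3 d.py 509 -352 120 6.3
```

```text
clock: 3.68
position: [0.5146, -0.0251, 0.156]
ee_rot: [0.0, 0.998, 0.055, 0.0]
contact_force: [-0.4, 0.1, -2.4]
width: 0.0393
gripper_force: 44.5
t 3.68 p [514.6 -25.1 156. ] yaw 6.35 w 39.3 F 44.5 [-0.4  0.1 -2.4]
turn [ 0.03 -0.01  0.05] shift [-41.4 324.3  36. ] len 329
```

```bash
python3 -m handwheel '[{"translation":[-0.0025,0.02,0],"angular":[0,0,0],"hand":0.8},{"translation":[-0.004,0.033,0],"angular":[0,0,0],"hand":0.8},{"translation":[-0.0045,0.036,0],"angular":[0,0,0],"hand":0.8},{"translation":[-0.0045,0.036,0],"angular":[0,0,0],"hand":0.8},{"translation":[-0.0045,0.036,0],"angular":[0,0,0],"hand":0.8},{"translation":[-0.0045,0.036,0.0],"angular":[0,0,0],"hand":0.8},{"translation":[-0.0045,0.036,0.008],"angular":[0,0,0],"hand":0.8},{"translation":[-0.0045,0.036,0.01],"angular":[0,0,0],"hand":0.8},{"translation":[-0.004,0.033,0.01],"angular":[0,0,0],"hand":0.8},{"translation":[-0.002,0.02,0.008],"angular":[0,0,0],"hand":0.8}]';python3 -m handwheel '[{"translation":[0,0,0],"angular":[0,0,0],"hand":0.8},{"translation":[0,0,0],"angular":[0,0,0],"hand":0.8}]';python3 d.py 509 -352 60 6.3
```

```text
clock: 4.52
position: [0.51, -0.3533, 0.1186]
ee_rot: [0.001, 0.999, 0.054, -0.0]
contact_force: [0.8, -1.3, -3.0]
width: 0.0395
gripper_force: 44.6
clock: 4.68
position: [0.5098, -0.3501, 0.1182]
ee_rot: [-0.001, 0.999, 0.054, -0.001]
contact_force: [0.3, 0.1, -2.2]
width: 0.0397
gripper_force: 44.5
t 4.68 p [ 509.8 -350.1  118.2] yaw 6.14 w 39.7 F 44.5 [ 0.3  0.1 -2.2]
turn [-0.12  0.11 -0.16] shift [-1.   1.8 58.2] len 58
```

```bash
python3 -m handwheel '[{"translation":[0,0,0.015],"angular":[0,0,0],"hand":0.8},{"translation":[0,0,0.02],"angular":[0,0,0],"hand":0.8},{"translation":[0,0,0.013],"angular":[0,0,0],"hand":0.8},{"translation":[0,0,0.006],"angular":[0,0,0],"hand":0.8},{"translation":[0,0,0.003],"angular":[0,0,0],"hand":0.8},{"translation":[0,0,0.001],"angular":[0,0,0],"hand":0.8},{"translation":[0,0,0.001],"angular":[0,0,0],"hand":0.8},{"translation":[0,0,0],"angular":[0,0,0],"hand":0.8}]';python3 d.py 509 -352 57.7 6.3
```

```text
clock: 5.35
position: [0.5113, -0.3496, 0.0612]
ee_rot: [0.001, 0.998, 0.055, 0.001]
contact_force: [0.9, -0.5, -2.9]
width: 0.0394
gripper_force: 44.4
t 5.35 p [ 511.3 -349.6   61.2] yaw 6.28 w 39.4 F 44.4 [ 0.9 -0.5 -2.9]
turn [ 0.07 -0.06 -0.02] shift [-2.6  2.1  3.5] len 5
```

```bash
python3 -m handwheel '[{"translation":[0,0,0.001],"angular":[0,0,0],"hand":0.8},{"translation":[0,0,0.001],"angular":[0,0,0],"hand":0.8},{"translation":[0,0,0],"angular":[0,0,0],"hand":0.8}]';python3 -m handwheel '[{"translation":[0,0,0.001],"angular":[0,0,0],"hand":0.8},{"translation":[0,0,0],"angular":[0,0,0],"hand":0.8}]';python3 -m handwheel '[{"translation":[0,0,0.001],"angular":[0,0,0],"hand":0.8},{"translation":[0,0,0],"angular":[0,0,0],"hand":0.8}]'
```

```text
clock: 5.6
position: [0.5108, -0.3496, 0.0585]
ee_rot: [0.0, 0.999, 0.055, 0.0]
contact_force: [-0.1, 0.2, -3.4]
width: 0.0391
gripper_force: 44.4
clock: 5.77
position: [0.5109, -0.3497, 0.0578]
ee_rot: [0.0, 0.999, 0.055, 0.0]
contact_force: [-1.8, -0.0, 0.6]
width: 0.0398
gripper_force: 44.7
clock: 5.93
position: [0.5109, -0.3497, 0.0577]
ee_rot: [0.0, 0.999, 0.055, 0.0]
contact_force: [-1.9, 1.1, 6.2]
width: 0.0393
gripper_force: 45.0
```

```bash
python3 -m handwheel '[{"translation":[0,0,0],"angular":[0,0,0],"hand":0.4},{"translation":[0,0,0],"angular":[0,0,0],"hand":0.2},{"translation":[0,0,0],"angular":[0,0,0],"hand":0},{"translation":[0,0,0],"angular":[0,0,0],"hand":0},{"translation":[0,0,-0.02],"angular":[0,0,0],"hand":0},{"translation":[0,0,-0.03],"angular":[0,0,0],"hand":0},{"translation":[0,0,-0.04],"angular":[0,0,0],"hand":0},{"translation":[0,0,-0.04],"angular":[0,0,2],"hand":0},{"translation":[0,0,-0.01],"angular":[0,0,2.9],"hand":0}]'; python3 d.py 514 77.3 190 1.4
```

```text
clock: 6.68
position: [0.5135, -0.3518, 0.2033]
ee_rot: [0.004, 1.0, 0.011, 0.004]
contact_force: [0.2, -1.7, -0.2]
width: 0.0853
gripper_force: 0.0
t 6.68 p [ 513.5 -351.8  203.3] yaw 1.26 w 85.3 F 0.0 [ 0.2 -1.7 -0.2]
turn [ 0.46 -0.5  -0.15] shift [  11.  -428.9   13.3] len 429
```

```bash
python3 -m handwheel '[{"translation":[0.001,-0.03,0],"angular":[0,0,0],"hand":0},{"translation":[0.001,-0.039,0],"angular":[0,0,0],"hand":0},{"translation":[0.001,-0.039,0],"angular":[0,0,0],"hand":0},{"translation":[0.001,-0.039,0],"angular":[0,0,0],"hand":0},{"translation":[0.001,-0.039,0],"angular":[0,0,0],"hand":0},{"translation":[0.001,-0.039,0],"angular":[0,0,0],"hand":0},{"translation":[0.001,-0.039,0],"angular":[0,0,0],"hand":0},{"translation":[0.001,-0.039,0],"angular":[0,0,0],"hand":0},{"translation":[0.001,-0.039,0],"angular":[0,0,0],"hand":0},{"translation":[0.001,-0.039,0],"angular":[0,0,0],"hand":0}]'; python3 -m handwheel '[{"translation":[0.001,-0.032,0],"angular":[0,0,0],"hand":0},{"translation":[0,-0.016,0],"angular":[0,0,0],"hand":0},{"translation":[0,0,0],"angular":[0,0,0],"hand":0},{"translation":[0,0,0],"angular":[0,0,0],"hand":0}]';python3 d.py 514 77.3 75 1.4
```

```text
clock: 7.52
position: [0.5115, 0.0335, 0.1964]
ee_rot: [0.0, 1.0, 0.012, 0.0]
contact_force: [0.3, 0.1, -0.3]
width: 0.0855
gripper_force: 0.0
clock: 7.85
position: [0.5115, 0.0802, 0.1962]
ee_rot: [0.0, 1.0, 0.013, 0.0]
contact_force: [0.7, -0.3, -0.7]
width: 0.0852
gripper_force: 0.0
t 7.85 p [511.5  80.2 196.2] yaw 1.49 w 85.2 F 0.0 [ 0.7 -0.3 -0.7]
turn [ 0.04 -0.    0.09] shift [  2.4   2.9 121.2] len 121
```

```bash
python3 -m handwheel '[{"translation":[0.0025,0.003,0.02],"angular":[0,0,0],"hand":0},{"translation":[0,0,0.035],"angular":[0,0,0],"hand":0},{"translation":[0,0,0.030],"angular":[0,0,0],"hand":0},{"translation":[0,0,0.022],"angular":[0,0,0],"hand":0},{"translation":[0,0,0.014],"angular":[0,0,0],"hand":0},{"translation":[0,0,0],"angular":[0,0,0],"hand":0.2},{"translation":[0,0,0],"angular":[0,0,0],"hand":0.4},{"translation":[0,0,0],"angular":[0,0,0],"hand":0.6},{"translation":[0,0,0],"angular":[0,0,0],"hand":0.8},{"translation":[0,0,0],"angular":[0,0,0],"hand":0.8}]' 40; python3 -m handwheel '[{"translation":[0,0,0],"angular":[0,0,0],"hand":0.8},{"translation":[0,0,0],"angular":[0,0,0],"hand":0.8},{"translation":[0,0,0],"angular":[0,0,0],"hand":0.8}]'; python3 d.py 514 77 74 1.4
```

```text
clock: 8.68
position: [0.5155, 0.0764, 0.0767]
ee_rot: [0.0, 1.0, 0.012, 0.002]
contact_force: [1.0, 0.1, 1.9]
width: 0.0393
gripper_force: 45.1
clock: 8.93
position: [0.5155, 0.0765, 0.0767]
ee_rot: [0.0, 1.0, 0.012, 0.002]
contact_force: [-0.2, -0.6, 5.5]
width: 0.0391
gripper_force: 45.0
t 8.93 p [515.5  76.5  76.7] yaw 1.38 w 39.1 F 45.0 [-0.2 -0.6  5.5]
turn [ 0.05 -0.2  -0.02] shift [-1.5 -0.6  2.7] len 3
```

```bash
python3 -m handwheel '[{"translation":[0,0,-0.01],"angular":[0,0,0],"hand":0.8},{"translation":[0,0,-0.02],"angular":[0,0,0],"hand":0.8},{"translation":[0,0,-0.03],"angular":[0,0,0],"hand":0.8},{"translation":[0,0,-0.02],"angular":[0,0,0],"hand":0.8},{"translation":[0,0,0],"angular":[0,0,-1.6],"hand":0.8},{"translation":[0,0,0],"angular":[0,0,-1.6],"hand":0.8},{"translation":[0,0,0],"angular":[0,0,-1.7],"hand":0.8}]'
python3 -m handwheel '[{"translation":[-0.003,0.02,0],"angular":[0,0,0],"hand":0.8},{"translation":[-0.005,0.033,0],"angular":[0,0,0],"hand":0.8},{"translation":[-0.0056,0.036,0],"angular":[0,0,0],"hand":0.8},{"translation":[-0.0056,0.036,0],"angular":[0,0,0],"hand":0.8},{"translation":[-0.0056,0.036,0],"angular":[0,0,0],"hand":0.8},{"translation":[-0.0056,0.036,0.0],"angular":[0,0,0],"hand":0.8},{"translation":[-0.0056,0.036,0.008],"angular":[0,0,0],"hand":0.8},{"translation":[-0.0056,0.036,0.01],"angular":[0,0,0],"hand":0.8},{"translation":[-0.005,0.033,0.01],"angular":[0,0,0],"hand":0.8},{"translation":[-0.003,0.02,0.008],"angular":[0,0,0],"hand":0.8}]';python3 -m handwheel '[{"translation":[0,0,0],"angular":[0,0,0],"hand":0.8},{"translation":[0,0,0],"angular":[0,0,0],"hand":0.8}]';python3 d.py 499 -251 58 6.3
```

```text
clock: 9.52
position: [0.5137, 0.0769, 0.1561]
ee_rot: [-0.0, 0.998, 0.055, 0.0]
contact_force: [-0.0, -0.5, -1.0]
width: 0.0394
gripper_force: 45.1
clock: 10.35
position: [0.4993, -0.2519, 0.1189]
ee_rot: [0.001, 0.999, 0.054, -0.0]
contact_force: [0.4, 0.4, -1.8]
width: 0.0396
gripper_force: 45.2
clock: 10.52
position: [0.4991, -0.2491, 0.1187]
ee_rot: [-0.001, 0.999, 0.053, -0.001]
contact_force: [-0.2, 0.9, -2.0]
width: 0.0395
gripper_force: 45.2
t 10.52 p [ 499.1 -249.1  118.7] yaw 6.12 w 39.5 F 45.2 [-0.2  0.9 -2. ]
turn [-0.12  0.1  -0.18] shift [-0.3  1.9 60.7] len 61
```

```bash
python3 -m handwheel '[{"translation":[0,0,0.015],"angular":[0,0,0],"hand":0.8},{"translation":[0,0,0.02],"angular":[0,0,0],"hand":0.8},{"translation":[0,0,0.013],"angular":[0,0,0],"hand":0.8},{"translation":[0,0,0.006],"angular":[0,0,0],"hand":0.8},{"translation":[0,0,0.003],"angular":[0,0,0],"hand":0.8},{"translation":[0,0,0.002],"angular":[0,0,0],"hand":0.8},{"translation":[0,0,0.001],"angular":[0,0,0],"hand":0.8},{"translation":[0,0,0.001],"angular":[0,0,0],"hand":0.8},{"translation":[0,0,0],"angular":[0,0,0],"hand":0.8}]';python3 -m handwheel '[{"translation":[0,0,0.001],"angular":[0,0,0],"hand":0.8},{"translation":[0,0,0],"angular":[0,0,0],"hand":0.8}]'
```

```text
clock: 11.27
position: [0.5004, -0.2489, 0.0589]
ee_rot: [0.0, 0.999, 0.055, 0.0]
contact_force: [-0.4, 0.3, -1.6]
width: 0.0396
gripper_force: 45.1
clock: 11.43
position: [0.5004, -0.2491, 0.0578]
ee_rot: [0.0, 0.999, 0.054, 0.001]
contact_force: [0.4, 0.0, -0.7]
width: 0.0394
gripper_force: 45.0
```

```bash
python3 -m handwheel '[{"translation":[0,0,0.0005],"angular":[0,0,0],"hand":0.8},{"translation":[0,0,0],"angular":[0,0,0],"hand":0.4},{"translation":[0,0,0],"angular":[0,0,0],"hand":0.2},{"translation":[0,0,0],"angular":[0,0,0],"hand":0},{"translation":[0,0,0],"angular":[0,0,0],"hand":0},{"translation":[0,0,-0.02],"angular":[0,0,0],"hand":0},{"translation":[0,0,-0.03],"angular":[0,0,0],"hand":0},{"translation":[0,0,-0.04],"angular":[0,0,0],"hand":0},{"translation":[0,0,-0.03],"angular":[0,0,2],"hand":0},{"translation":[0,0,0],"angular":[0,0,2.9],"hand":0}]'
python3 -m handwheel '[{"translation":[-0.008,-0.03,0],"angular":[0,0,0],"hand":0},{"translation":[-0.008,-0.039,0],"angular":[0,0,0],"hand":0},{"translation":[-0.008,-0.039,0],"angular":[0,0,0],"hand":0},{"translation":[-0.008,-0.039,0],"angular":[0,0,0],"hand":0},{"translation":[-0.008,-0.039,0],"angular":[0,0,0],"hand":0},{"translation":[-0.008,-0.039,0],"angular":[0,0,0],"hand":0},{"translation":[-0.008,-0.039,0],"angular":[0,0,0],"hand":0},{"translation":[-0.008,-0.039,0],"angular":[0,0,0],"hand":0},{"translation":[-0.008,-0.039,0],"angular":[0,0,0],"hand":0},{"translation":[-0.008,-0.039,0],"angular":[0,0,0],"hand":0}]'
python3 -m handwheel '[{"translation":[-0.004,-0.04,0],"angular":[0,0,0],"hand":0},{"translation":[-0.004,-0.04,0],"angular":[0,0,0],"hand":0},{"translation":[-0.004,-0.04,0],"angular":[0,0,0],"hand":0},{"translation":[-0.004,-0.04,0],"angular":[0,0,0],"hand":0},{"translation":[0,-0.01,0],"angular":[0,0,0],"hand":0}]'
python3 - <<'E'
from h import *
T=shot("top","top1");S=shot("side","side1")
a=cv2.resize(T[265:375,225:385],None,fx=5,fy=5,interpolation=cv2.INTER_NEAREST)
cv2.imwrite("pics/c1.png",a)
E
python3 d.py 514 27 100 1.4
```

```text
clock: 12.27
position: [0.5036, -0.2511, 0.1837]
ee_rot: [0.004, 1.0, 0.011, 0.005]
contact_force: [0.8, -0.6, 0.1]
width: 0.0853
gripper_force: 0.0
clock: 13.1
position: [0.4101, 0.1319, 0.1769]
ee_rot: [-0.0, 1.0, 0.012, 0.0]
contact_force: [1.1, -0.0, -1.2]
width: 0.0857
gripper_force: 0.0
clock: 13.52
position: [0.3901, 0.3051, 0.1769]
ee_rot: [-0.002, 1.0, 0.014, 0.0]
contact_force: [-0.1, 0.5, 0.1]
width: 0.0856
gripper_force: 0.0
t 13.62 p [390.6 301.7 176.5] yaw 1.59 w 85.2 F 0.0 [-0.7 -0.9  1.2]
turn [ 0.   -0.    0.19] shift [116.6 277.6  76.5] len 311
```

View pics/c1.png

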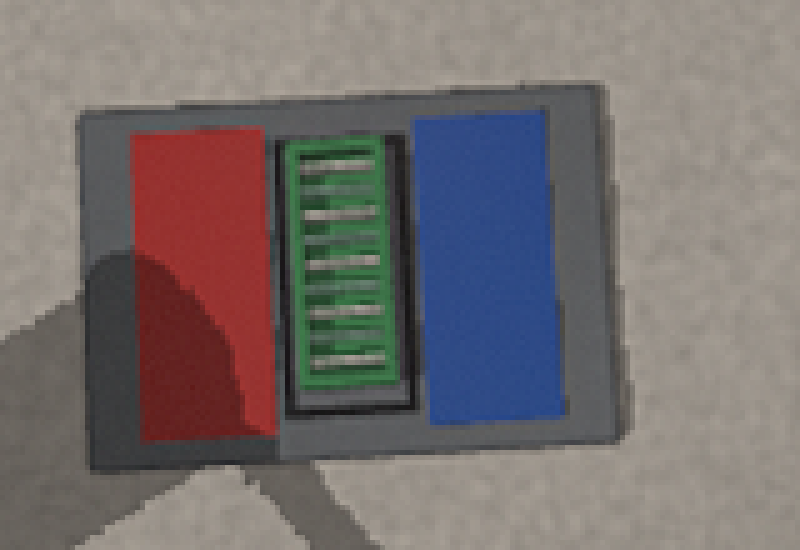

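View pics/side1.png

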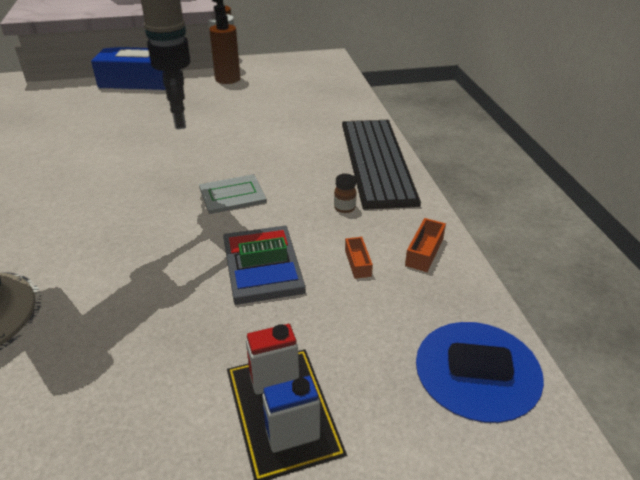

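Both cartridges stand on the mat (side view, about (275,360) and (292,415)). In the top view the seats are fully visible (crop red (131,130)–(278,438), blue (412,110)–(567,424)), with the green cassette in the slot between. I'll measure the seats and the cassette in both views.

```bash
cat > m.py <<'E'
from h import *
np.set_printoptions(suppress=True,precision=4)
def both(k,mt,ms,z):
    ct,cs=big(mt),big(ms);qt,qs=quad(ct),quad(cs)
    if len(qt)==len(qs)==4:
        qt=qt[np.argsort(np.arctan2(*(qt-qt.mean(0)).T))];qs=qs[np.argsort(np.arctan2(*(qs-qs.mean(0)).T))]
        t=min((tri(qt,np.roll(qs,i,0)) for i in range(4)),key=lambda t:t[:,3].sum());print(k,"tri z",t[:,2],"miss",t[:,3],"c",t[:,:3].mean(0),rect_fit(t))
    print(k,"top",rect_fit(plane("top",ct[:,0],z)),"side",rect_fit(plane("side",cs[:,0],z)))
RD=([170,110,40],[6,255,255]);BL=([100,110,50],[130,255,255]);G=([45,60,30],[85,255,255]);O=([4,120,60],[17,255,255])
E
python3 - <<'E'
from m import *
T=cv2.imread("pics/top1.png");S=cv2.imread("pics/side1.png")
both("red",mask(T,*RD,(240,280,285,360)),mask(S,*RD,(225,225,290,255)),.023)
both("blue",mask(T,*BL,(300,280,345,360)),mask(S,*BL,(230,260,302,290)),.023)
both("green",mask(T,*G,(278,285,310,348)),mask(S,*G,(232,232,292,270)),.05)
both("scan",mask(T,*G,(115,300,195,390)),mask(S,*G,(200,175,265,208)),.012)
E
```

```text
red tri z [0.0198 0.0181 0.0196 0.0193] miss [0.001  0.0004 0.0003 0.0003] c [0.5141 0.0796 0.0192] [513.9  79.9   1.5 109.2  46.4]
red top [513.7  78.6   1.5 109.7  47.9] side [513.8  75.5   2.3 110.8  51. ]
blue tri z [0.0216 0.0222 0.022  0.0193] miss [0.0004 0.001  0.0015 0.0023] c [ 0.516  -0.0238  0.0213] [515.9 -23.6   1.3 107.3  46.3]
blue top [516.  -23.5   1.3 109.3  47.9] side [516.3 -25.3   1.4 110.6  52.3]
green tri z [0.0423 0.0462 0.0218 0.0201] miss [0.0006 0.0015 0.0005 0.0042] c [0.5185 0.0281 0.0326] [518.6  28.3   1.8  85.6  33.4]
green top [517.3  28.1   2.4  86.6  34.8] side [517.3   7.4   0.4  87.9  67.9]
scan tri z [0.0029 0.0276 0.0198 0.0088] miss [0.0033 0.0831 0.0534 0.002 ] c [0.4966 0.282  0.0148] [493.2 283.9  14.4  80.5  47. ]
scan top [479.1 284.    8.2 100.2  48.2] side [516.5 278.8  63.2  58.7  36.3]
```

```bash
cat >> m.py <<'E'
def caps(T,S,rois,z):
    for k,(rt,rs) in rois.items():
        c=[]
        for im,r in((T,rt),(S,rs)):
            M=cv2.moments(big(mask(im,[0,0,0],[180,255,60],r)));c.append([M["m10"]/M["m00"],M["m01"]/M["m00"]])
        print(k,c,"tri",tri(c[:1],c[1:])[0],"top",plane("top",c[:1],z)[0])
E
python3 - <<'E'
from m import *
T=cv2.imread("pics/top1.png");S=cv2.imread("pics/side1.png")
for k,c in (("red",RD),("blue",BL)):
    ct=big(mask(T,*c,(405,260,560,370)));print(k,cv2.boundingRect(ct),rect_fit(plane("top",ct[:,0],.104)))
cv2.imwrite("pics/c2.png",cv2.resize(T[265:375,405:565],None,fx=5,fy=5,interpolation=cv2.INTER_NEAREST))
E
```

```text
red (445, 299, 29, 43) [ 499.  -247.2    6.4   65.1   36.8]
blue (504, 291, 29, 41) [ 510.2 -346.     6.5   64.9   36.6]
```

View pics/c2.png

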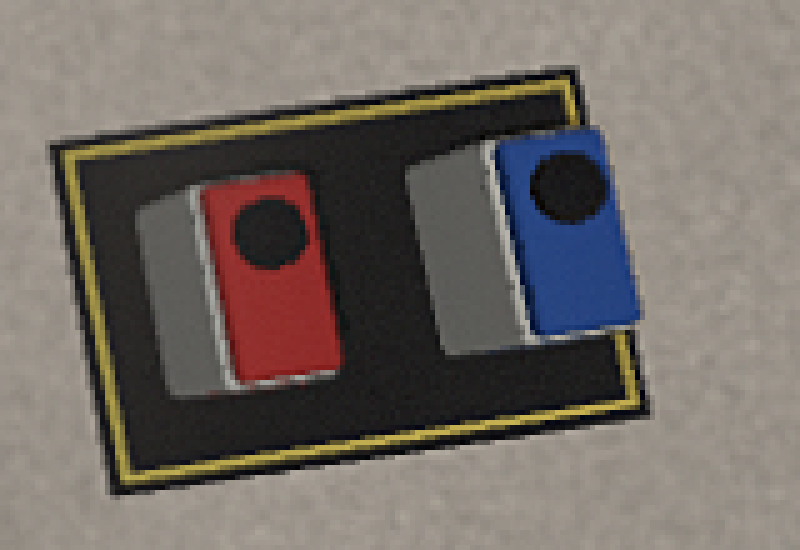

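```bash
python3 - <<'E'
from m import *
for p,q in(([459.1,311.5],(500.4,-249.1)),([518.9,302.5],(511,-349.7))):
    c=plane("top",[p],.112)[0]*1000-14*np.array([np.cos(np.radians(6.3)),np.sin(np.radians(6.3)),0]);print(c[:2],c[:2]-q)
for p,y in(([260.28,307.48],76.5),([323.18,304.51],-25.2)):
    c=plane("top",[p],.131)[0]*1000-14*np.array([1,.0244,0]);print("deck",c[:2])
E
```

```text
[ 498.026  -247.7426] [-2.374   1.3574]
[ 509.2094 -347.849 ] [-1.7906  1.851 ]
deck [514.0081  77.3372]
deck [515.3474 -23.7755]
```

```bash
python3 -m handwheel '[{"translation":[0.008,0.02,0.0],"angular":[0,0,-0.4],"hand":0.3},{"translation":[0.0135,0.032,0],"angular":[0,0,0],"hand":0.3},{"translation":[0.0135,0.032,0.005],"angular":[0,0,0],"hand":0.3},{"translation":[0.0135,0.032,0.01],"angular":[0,0,0],"hand":0.3},{"translation":[0.0135,0.032,0.01],"angular":[0,0,0],"hand":0.3},{"translation":[0.0135,0.032,0.01],"angular":[0,0,0],"hand":0.3},{"translation":[0.0135,0.032,0.01],"angular":[0,0,0],"hand":0.3},{"translation":[0.0135,0.032,0.01],"angular":[0,0,0],"hand":0.3},{"translation":[0.0105,0.026,0],"angular":[0,0,0],"hand":0.3},{"translation":[0.003,0.01,0],"angular":[0,0,0],"hand":0.3}]'; python3 -m handwheel '[{"translation":[0,0,0],"angular":[0,0,0],"hand":0.3},{"translation":[0,0,0],"angular":[0,0,0],"hand":0.3},{"translation":[0,0,0],"angular":[0,0,0],"hand":0.3}]';python3 d.py 516.5 27 24 2
```

```text
clock: 14.45
position: [0.5161, 0.0181, 0.1212]
ee_rot: [0.001, 1.0, 0.013, -0.0]
contact_force: [0.6, 0.1, -0.3]
width: 0.0599
gripper_force: 0.0
clock: 14.7
position: [0.5143, 0.0239, 0.122]
ee_rot: [-0.0, 1.0, 0.015, -0.0]
contact_force: [0.4, 0.5, -1.0]
width: 0.0598
gripper_force: 0.0
t 14.7 p [514.3  23.9 122. ] yaw 1.74 w 59.8 F 0.0 [ 0.4  0.5 -1. ]
turn [-0.03  0.05 -0.26] shift [ 2.3 -3.  98. ] len 98
```

```bash
python3 -m handwheel '[{"translation":[0.0023,-0.003,0.02],"angular":[0,0,0],"hand":0.3},{"translation":[0,0,0.03],"angular":[0,0,0],"hand":0.3},{"translation":[0,0,0.02],"angular":[0,0,0],"hand":0.3},{"translation":[0,0,0.012],"angular":[0,0,0],"hand":0.3},{"translation":[0,0,0.006],"angular":[0,0,0],"hand":0.3},{"translation":[0,0,0.004],"angular":[0,0,0],"hand":0.3},{"translation":[0,0,0.002],"angular":[0,0,0],"hand":0.3},{"translation":[0,0,0],"angular":[0,0,0],"hand":0.3},{"translation":[0,0,0],"angular":[0,0,0],"hand":0.3}]' 30;python3 d.py 516.5 27 24 2
```

```text
clock: 15.45
position: [0.5182, 0.0267, 0.0286]
ee_rot: [0.0, 1.0, 0.016, 0.001]
contact_force: [0.4, 0.3, 0.3]
width: 0.0595
gripper_force: 0.0
t 15.45 p [518.2  26.7  28.6] yaw 1.78 w 59.5 F 0.0 [0.4 0.3 0.3]
turn [ 0.01 -0.1  -0.22] shift [-1.7 -0.3  4.6] len 5
```

```bash
python3 -m handwheel '[{"translation":[-0.001,0,0.002],"angular":[0,0,0],"hand":0.3},{"translation":[0,0,0.0015],"angular":[0,0,0],"hand":0.4},{"translation":[0,0,0],"angular":[0,0,0],"hand":0.5},{"translation":[0,0,0],"angular":[0,0,0],"hand":0.6},{"translation":[0,0,0],"angular":[0,0,0],"hand":0.7},{"translation":[0,0,0],"angular":[0,0,0],"hand":0.8},{"translation":[0,0,0],"angular":[0,0,0],"hand":0.8},{"translation":[0,0,0],"angular":[0,0,0],"hand":0.8}]' 30;python3 d.py 516.5 27 24 2
```

```text
clock: 16.12
position: [0.5168, 0.0264, 0.0245]
ee_rot: [0.0, 1.0, 0.015, 0.0]
contact_force: [-0.8, -0.2, 3.6]
width: 0.0335
gripper_force: 31.6
t 16.12 p [516.8  26.4  24.5] yaw 1.75 w 33.5 F 31.6 [-0.8 -0.2  3.6]
turn [ 0.01 -0.03 -0.25] shift [-0.3 -0.6  0.5] len 1
```

```bash
python3 -m handwheel '[{"translation":[0,0,-0.01],"angular":[0,0,0],"hand":0.8},{"translation":[0,0,-0.02],"angular":[0,0,0],"hand":0.8},{"translation":[0,0,-0.03],"angular":[0,0,0],"hand":0.8},{"translation":[0,0,-0.01],"angular":[0,0,-1.2],"hand":0.8},{"translation":[0,0,0],"angular":[0,0,-2.6],"hand":0.8},{"translation":[0,0,0],"angular":[0,0,-2.6],"hand":0.8},{"translation":[0,-0.014,0],"angular":[0,0,0],"hand":0.8},{"translation":[0,-0.028,0],"angular":[0,0,0],"hand":0.8},{"translation":[0,-0.033,0],"angular":[0,0,0],"hand":0.8},{"translation":[0,-0.035,0],"angular":[0,0,0],"hand":0.8}]';python3 -m handwheel '[{"translation":[0,-0.035,0],"angular":[0,0,0],"hand":0.8},{"translation":[0,-0.035,0],"angular":[0,0,0],"hand":0.8},{"translation":[0,-0.033,0],"angular":[0,0,0],"hand":0.8},{"translation":[0,-0.028,0],"angular":[0,0,0],"hand":0.8},{"translation":[0,-0.014,0],"angular":[0,0,0],"hand":0.8},{"translation":[0,0,0],"angular":[0,0,0],"hand":0.8},{"translation":[0,0,0],"angular":[0,0,0],"hand":0.8}]';python3 d.py 478.6 282.3 17 8.2
```

```text
clock: 16.95
position: [0.5007, 0.1357, 0.0942]
ee_rot: [0.0, 0.998, 0.071, -0.0]
contact_force: [0.7, -0.4, -0.7]
width: 0.0334
gripper_force: 31.2
clock: 17.53
position: [0.48, 0.2787, 0.094]
ee_rot: [0.001, 0.997, 0.072, -0.0]
contact_force: [1.0, -0.5, -1.2]
width: 0.0336
gripper_force: 31.1
t 17.53 p [480.  278.7  94. ] yaw 8.29 w 33.6 F 31.1 [ 1.  -0.5 -1.2]
turn [0.07 0.03 0.09] shift [-0.9 -3.7 77. ] len 77
```

```bash
python3 -m handwheel '[{"translation":[-0.001,-0.0037,0.015],"angular":[0,0,0],"hand":0.8},{"translation":[0,0,0.025],"angular":[0,0,0],"hand":0.8},{"translation":[0,0,0.018],"angular":[0,0,0],"hand":0.8},{"translation":[0,0,0.008],"angular":[0,0,0],"hand":0.8},{"translation":[0,0,0.004],"angular":[0,0,0],"hand":0.8},{"translation":[0,0,0.002],"angular":[0,0,0],"hand":0.8},{"translation":[0,0,0],"angular":[0,0,0],"hand":0.8},{"translation":[0,0,0],"angular":[0,0,0],"hand":0.8}]' 30;python3 d.py 478.6 282.3 16.5 8.2
```

```text
clock: 18.2
position: [0.4798, 0.2824, 0.0232]
ee_rot: [-0.0, 0.997, 0.071, 0.001]
contact_force: [-0.1, -0.5, -1.1]
width: 0.0336
gripper_force: 31.1
t 18.2 p [479.8 282.4  23.2] yaw 8.13 w 33.6 F 31.1 [-0.1 -0.5 -1.1]
turn [-0.02 -0.1  -0.07] shift [-1.2 -0.1  6.7] len 7
```

```bash
python3 -m handwheel '[{"translation":[-0.001,0,0.002],"angular":[0,0,0],"hand":0.8},{"translation":[0,0,0.002],"angular":[0,0,0],"hand":0.8},{"translation":[0,0,0.001],"angular":[0,0,0],"hand":0.8},{"translation":[0,0,0],"angular":[0,0,0],"hand":0.8}]';python3 -m handwheel '[{"translation":[0,0,0.001],"angular":[0,0,0],"hand":0.8},{"translation":[0,0,0],"angular":[0,0,0],"hand":0.8}]';python3 -m handwheel '[{"translation":[0,0,0.001],"angular":[0,0,0],"hand":0.8},{"translation":[0,0,0],"angular":[0,0,0],"hand":0.8}]'
```

```text
clock: 18.53
position: [0.4778, 0.2823, 0.0173]
ee_rot: [0.0, 0.997, 0.071, 0.0]
contact_force: [0.1, 0.1, -1.3]
width: 0.0336
gripper_force: 31.1
clock: 18.7
position: [0.478, 0.2824, 0.0166]
ee_rot: [-0.0, 0.997, 0.071, 0.0]
contact_force: [-0.9, -0.3, 1.9]
width: 0.0332
gripper_force: 31.5
clock: 18.87
position: [0.478, 0.2824, 0.0165]
ee_rot: [-0.0, 0.997, 0.071, 0.0]
contact_force: [-1.8, -0.9, 9.8]
width: 0.0337
gripper_force: 32.3
```

```bash
python3 -m handwheel '[{"translation":[0,0,0],"angular":[0,0,0],"hand":0.5},{"translation":[0,0,0],"angular":[0,0,0],"hand":0.3},{"translation":[0,0,0],"angular":[0,0,0],"hand":0.2},{"translation":[0,0,0],"angular":[0,0,0],"hand":0.2},{"translation":[0,0,-0.02],"angular":[0,0,0],"hand":0.2},{"translation":[0,0,-0.03],"angular":[0,0,0],"hand":0.2},{"translation":[0,0,-0.04],"angular":[0,0,0],"hand":0.2},{"translation":[0,0,-0.04],"angular":[0,0,-3],"hand":0.2},{"translation":[0,0,-0.01],"angular":[0,0,-7],"hand":0.2},{"translation":[0,0,0],"angular":[0,0,-7],"hand":0.2}]';python3 -m handwheel '[{"translation":[0,0,0],"angular":[0,0,-7],"hand":0.2},{"translation":[0,0,0],"angular":[0,0,-7],"hand":0.2},{"translation":[0,0,0],"angular":[0,0,-7],"hand":0.2},{"translation":[0,0,0],"angular":[0,0,-7],"hand":0.2},{"translation":[0,0,0],"angular":[0,0,-7],"hand":0.2},{"translation":[0,0,0],"angular":[0,0,-7],"hand":0.2},{"translation":[0,0,0],"angular":[0,0,-7],"hand":0.2},{"translation":[0,0,0],"angular":[0,0,-7],"hand":0.2},{"translation":[0,0,0],"angular":[0,0,-7],"hand":0.2},{"translation":[0,0,0],"angular":[0,0,0],"hand":0.2}]';python3 d.py 696 -2 100 88.3
python3 - <<'E'
from h import *
T=shot("top","top2");S=shot("side","side2")
c=np.zeros((360,800,3),np.uint8)
a=cv2.resize(T[295:390,110:200],None,fx=3.7,fy=3.7,interpolation=cv2.INTER_NEAREST);b=cv2.resize(T[195:245,270:345],None,fx=5,fy=5,interpolation=cv2.INTER_NEAREST)
c[:a.shape[0],:a.shape[1]]=a;c[:b.shape[0],400:400+b.shape[1]]=b
cv2.imwrite("pics/c3.png",c)
E
```

```text
clock: 19.7
position: [0.4805, 0.2834, 0.1597]
ee_rot: [-0.001, 0.975, 0.221, 0.004]
contact_force: [-0.6, 0.4, 0.2]
width: 0.0682
gripper_force: 0.0
clock: 20.53
position: [0.4777, 0.2822, 0.1549]
ee_rot: [-0.0, 0.718, 0.696, -0.0]
contact_force: [-0.5, 0.2, -0.8]
width: 0.0685
gripper_force: 0.0
t 20.53 p [477.7 282.2 154.9] yaw 88.27 w 68.5 F 0.0 [-0.5  0.2 -0.8]
turn [-0.03  0.02 -0.03] shift [-277.6  226.6   54.9] len 363
```

View pics/c3.png

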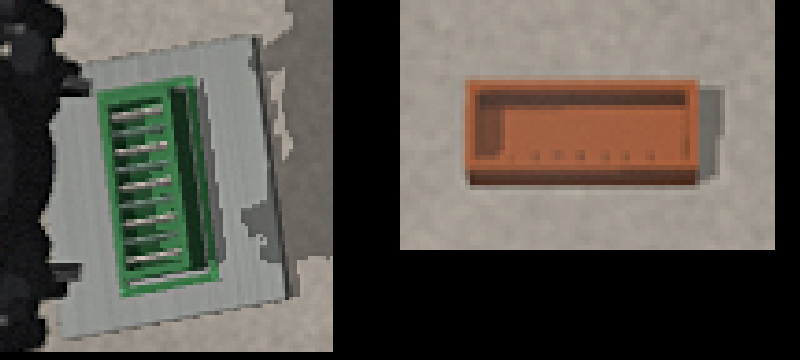

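```bash
python3 - <<'E'
from m import *
P=plane("top",[[283.2,210.8],[329.8,211.1],[329.8,229.2],[283.2,229.0]],.03);print(P,rect_fit(P))
E
```

```text
[[ 0.7145  0.041   0.03  ]
 [ 0.711  -0.0451  0.03  ]
 [ 0.6767 -0.0437  0.03  ]
 [ 0.68    0.0418  0.03  ]] [695.5  -1.4  87.7  86.1  34.5]
```

```bash
python3 -m handwheel '[{"translation":[-0.016,0.013,0],"angular":[0,0,0.55],"hand":0.2},{"translation":[-0.026,0.0215,0],"angular":[0,0,0],"hand":0.2},{"translation":[-0.026,0.0215,0],"angular":[0,0,0],"hand":0.2},{"translation":[-0.026,0.0215,0],"angular":[0,0,0],"hand":0.2},{"translation":[-0.026,0.0215,0],"angular":[0,0,0],"hand":0.2},{"translation":[-0.026,0.0215,0],"angular":[0,0,0],"hand":0.2},{"translation":[-0.026,0.0215,0],"angular":[0,0,0],"hand":0.2},{"translation":[-0.026,0.0215,0],"angular":[0,0,0],"hand":0.2},{"translation":[-0.026,0.0215,0],"angular":[0,0,0],"hand":0.2},{"translation":[-0.026,0.0215,0],"angular":[0,0,0],"hand":0.2}]';python3 -m handwheel '[{"translation":[-0.016,0.0145,0.01],"angular":[0,0,0],"hand":0.2},{"translation":[-0.010,0.008,0.02],"angular":[0,0,0],"hand":0.2},{"translation":[0,0,0.02],"angular":[0,0,0],"hand":0.2},{"translation":[0,0,0],"angular":[0,0,0],"hand":0.2},{"translation":[0,0,0],"angular":[0,0,0],"hand":0.2}]';python3 d.py 695.5 -3 8 87.7
```

```text
clock: 21.47
position: [0.6747, 0.0225, 0.1551]
ee_rot: [-0.0, 0.723, 0.691, -0.0]
contact_force: [0.2, 0.2, 0.7]
width: 0.0684
gripper_force: 0.0
clock: 21.88
position: [0.6942, -0.003, 0.1038]
ee_rot: [-0.001, 0.722, 0.691, -0.001]
contact_force: [-0.1, 0.1, 0.6]
width: 0.0683
gripper_force: 0.0
t 21.88 p [694.2  -3.  103.8] yaw 87.49 w 68.3 F 0.0 [-0.1  0.1  0.6]
turn [-0.22 -0.02 -0.21] shift [ 0.   1.3 95.8] len 96
```

```bash
python3 -m handwheel '[{"translation":[0,0.001,0.02],"angular":[0,0,0],"hand":0.25},{"translation":[0,0,0.03],"angular":[0,0,0],"hand":0.25},{"translation":[0,0,0.02],"angular":[0,0,0],"hand":0.25},{"translation":[0,0,0.014],"angular":[0,0,0],"hand":0.25},{"translation":[0,0,0.008],"angular":[0,0,0],"hand":0.25},{"translation":[0,0,0.002],"angular":[0,0,0],"hand":0.25},{"translation":[0,0,0],"angular":[0,0,0],"hand":0.25},{"translation":[0,0,0],"angular":[0,0,0],"hand":0.25}]' 30;python3 d.py 695.5 -3 8 87.7
```

```text
clock: 22.55
position: [0.6975, -0.0028, 0.013]
ee_rot: [0.001, 0.722, 0.692, 0.001]
contact_force: [0.5, 0.2, 0.0]
width: 0.0638
gripper_force: 0.0
t 22.55 p [697.5  -2.8  13. ] yaw 87.61 w 63.8 F 0.0 [0.5 0.2 0. ]
turn [ 0.16  0.01 -0.09] shift [-0.3 -1.9  5. ] len 5
```

```bash
python3 -m handwheel '[{"translation":[0,-0.002,0.003],"angular":[0,0,0],"hand":0.3},{"translation":[0,0,0.002],"angular":[0,0,0],"hand":0.4},{"translation":[0,0,0],"angular":[0,0,0],"hand":0.5},{"translation":[0,0,0],"angular":[0,0,0],"hand":0.6},{"translation":[0,0,0],"angular":[0,0,0],"hand":0.7},{"translation":[0,0,0],"angular":[0,0,0],"hand":0.8},{"translation":[0,0,0],"angular":[0,0,0],"hand":0.8},{"translation":[0,0,0],"angular":[0,0,0],"hand":0.8}]' 30;python3 d.py 695.5 -3 8 87.7
```

```text
clock: 23.22
position: [0.6947, -0.003, 0.0068]
ee_rot: [0.0, 0.722, 0.692, 0.0]
contact_force: [-0.4, 0.6, 3.7]
width: 0.0333
gripper_force: 31.2
t 23.22 p [694.7  -3.    6.8] yaw 87.6 w 33.3 F 31.2 [-0.4  0.6  3.7]
turn [ 0.06  0.01 -0.1 ] shift [ 0.   0.8 -1.2] len 1
```

```bash
python3 -m handwheel '[{"translation":[0,0,-0.01],"angular":[0,0,0],"hand":0.8},{"translation":[0,0,-0.02],"angular":[0,0,0],"hand":0.8},{"translation":[0,0,-0.03],"angular":[0,0,0],"hand":0.8},{"translation":[0,0,-0.03],"angular":[0,0,3],"hand":0.8},{"translation":[0,0,0],"angular":[0,0,6],"hand":0.8},{"translation":[0,0,0],"angular":[0,0,7],"hand":0.8},{"translation":[0,0,0],"angular":[0,0,7],"hand":0.8},{"translation":[0,0,0],"angular":[0,0,7],"hand":0.8},{"translation":[0,0,0],"angular":[0,0,7],"hand":0.8},{"translation":[0,0,0],"angular":[0,0,7],"hand":0.8}]';python3 -m handwheel '[{"translation":[0,0,0],"angular":[0,0,7],"hand":0.8},{"translation":[0,0,0],"angular":[0,0,7],"hand":0.8},{"translation":[0,0,0],"angular":[0,0,7],"hand":0.8},{"translation":[0,0,0],"angular":[0,0,7],"hand":0.8},{"translation":[0,0,0],"angular":[0,0,7],"hand":0.8},{"translation":[0,0,0],"angular":[0,0,5],"hand":0.8},{"translation":[0,0,0],"angular":[0,0,2.2],"hand":0.8},{"translation":[0,0,0],"angular":[0,0,0],"hand":0.8},{"translation":[0,0,0],"angular":[0,0,0],"hand":0.8}]';python3 d.py 515 25.9 80 1.4
```

```text
clock: 24.05
position: [0.6938, -0.0028, 0.0964]
ee_rot: [-0.0, 0.93, 0.369, -0.0]
contact_force: [0.3, 0.5, -0.7]
width: 0.0335
gripper_force: 30.9
clock: 24.8
position: [0.6941, -0.0028, 0.0964]
ee_rot: [0.0, 1.0, 0.013, -0.0]
contact_force: [-0.2, -0.4, -0.9]
width: 0.0335
gripper_force: 30.8
t 24.8 p [694.1  -2.8  96.4] yaw 1.48 w 33.5 F 30.8 [-0.2 -0.4 -0.9]
turn [0.   0.03 0.08] shift [-178.3  -33.1   16.4] len 182
```

```bash
python3 -m handwheel '[{"translation":[-0.014,-0.0025,0],"angular":[0,0,0],"hand":0.8},{"translation":[-0.030,-0.0055,0],"angular":[0,0,0],"hand":0.8},{"translation":[-0.033,-0.006,0],"angular":[0,0,0],"hand":0.8},{"translation":[-0.033,-0.006,0],"angular":[0,0,0],"hand":0.8},{"translation":[-0.031,-0.006,0],"angular":[0,0,0],"hand":0.8},{"translation":[-0.024,-0.0045,0],"angular":[0,0,0],"hand":0.8},{"translation":[-0.013,-0.0025,0.01],"angular":[0,0,0],"hand":0.8},{"translation":[0,0,0.006],"angular":[0,0,0],"hand":0.8},{"translation":[0,0,0],"angular":[0,0,0],"hand":0.8},{"translation":[0,0,0],"angular":[0,0,0],"hand":0.8}]';python3 d.py 515 25.9 27 1.4
```

```text
clock: 25.63
position: [0.5171, 0.0255, 0.0804]
ee_rot: [0.0, 1.0, 0.012, 0.001]
contact_force: [1.6, 0.5, -0.8]
width: 0.0331
gripper_force: 30.8
t 25.63 p [517.1  25.5  80.4] yaw 1.43 w 33.1 F 30.8 [ 1.6  0.5 -0.8]
turn [ 0.02 -0.09  0.03] shift [-2.1 -0.5 53.4] len 53
```

```bash
python3 -m handwheel '[{"translation":[-0.002,-0.0005,0.015],"angular":[0,0,0],"hand":0.8},{"translation":[0,0,0.018],"angular":[0,0,0],"hand":0.8},{"translation":[0,0,0.009],"angular":[0,0,0],"hand":0.8},{"translation":[0,0,0.004],"angular":[0,0,0],"hand":0.8},{"translation":[0,0,0.003],"angular":[0,0,0],"hand":0.8},{"translation":[0,0,0.001],"angular":[0,0,0],"hand":0.8},{"translation":[0,0,0],"angular":[0,0,0],"hand":0.8},{"translation":[0,0,0],"angular":[0,0,0],"hand":0.8}]';python3 d.py 515 25.9 26.8 1.4
```

```text
clock: 26.3
position: [0.5143, 0.0261, 0.0308]
ee_rot: [0.0, 1.0, 0.012, 0.001]
contact_force: [1.3, -0.1, -0.7]
width: 0.0334
gripper_force: 30.9
t 26.3 p [514.3  26.1  30.8] yaw 1.41 w 33.4 F 30.9 [ 1.3 -0.1 -0.7]
turn [ 0.01 -0.07  0.01] shift [0.7 0.2 4. ] len 4
```

```bash
python3 -m handwheel '[{"translation":[0.0005,0,0.002],"angular":[0,0,0],"hand":0.8},{"translation":[0,0,0.001],"angular":[0,0,0],"hand":0.8},{"translation":[0,0,0],"angular":[0,0,0],"hand":0.8}]';python3 -m handwheel '[{"translation":[0,0,0.001],"angular":[0,0,0],"hand":0.8},{"translation":[0,0,0],"angular":[0,0,0],"hand":0.8}]';python3 -m handwheel '[{"translation":[0,0,0.0005],"angular":[0,0,0],"hand":0.8},{"translation":[0,0,0],"angular":[0,0,0],"hand":0.8}]'
```

```text
clock: 26.55
position: [0.5141, 0.0262, 0.0274]
ee_rot: [0.0, 1.0, 0.012, 0.0]
contact_force: [-0.2, 0.3, -1.5]
width: 0.0335
gripper_force: 30.9
clock: 26.72
position: [0.5143, 0.0262, 0.0267]
ee_rot: [0.0, 1.0, 0.012, 0.0]
contact_force: [-1.0, 0.2, 2.6]
width: 0.0333
gripper_force: 31.3
clock: 26.88
position: [0.5142, 0.0262, 0.0267]
ee_rot: [0.0, 1.0, 0.012, 0.0]
contact_force: [-1.9, -0.3, 6.4]
width: 0.0332
gripper_force: 31.9
```

```bash
python3 -m handwheel '[{"translation":[0,0,0],"angular":[0,0,0],"hand":0.5},{"translation":[0,0,0],"angular":[0,0,0],"hand":0.3},{"translation":[0,0,0],"angular":[0,0,0],"hand":0.25},{"translation":[0,0,0],"angular":[0,0,0],"hand":0.25},{"translation":[0,0,-0.02],"angular":[0,0,0],"hand":0.2},{"translation":[0,0,-0.035],"angular":[0,0,0],"hand":0.1},{"translation":[0,0,-0.04],"angular":[0,0,0],"hand":0},{"translation":[0,0,-0.04],"angular":[0,0,0],"hand":0},{"translation":[0,0,-0.03],"angular":[0,0,-2.4],"hand":0},{"translation":[0,0,0],"angular":[0,0,-2.5],"hand":0}]';python3 -m handwheel '[{"translation":[-0.003,0.018,0],"angular":[0,0,0],"hand":0},{"translation":[-0.0055,0.034,0],"angular":[0,0,0],"hand":0},{"translation":[-0.0055,0.034,0],"angular":[0,0,0],"hand":0},{"translation":[-0.0055,0.034,0],"angular":[0,0,0],"hand":0},{"translation":[-0.0055,0.034,0],"angular":[0,0,0],"hand":0},{"translation":[-0.0055,0.034,0],"angular":[0,0,0],"hand":0},{"translation":[-0.0055,0.034,0],"angular":[0,0,0],"hand":0},{"translation":[-0.0045,0.027,0],"angular":[0,0,0],"hand":0},{"translation":[-0.003,0.018,0],"angular":[0,0,0],"hand":0},{"translation":[0,0.005,0],"angular":[0,0,0],"hand":0}]';python3 -m handwheel '[{"translation":[0,0,0],"angular":[0,0,0],"hand":0},{"translation":[0,0,0],"angular":[0,0,0],"hand":0}]';python3 d.py 500.4 -249.1 57.7 6.3
python3 - <<'E'
from h import *
T=shot("top","top3")
c=np.zeros((360,800,3),np.uint8)
a=cv2.resize(T[295:390,110:200],None,fx=3.6,fy=3.6,interpolation=cv2.INTER_NEAREST);b=cv2.resize(T[270:370,232:355],None,fx=3.6,fy=3.6,interpolation=cv2.INTER_NEAREST)
c[:a.shape[0],:a.shape[1]]=a;c[:b.shape[0],340:340+b.shape[1]]=b
cv2.imwrite("pics/c4.png",c)
E
```

```text
clock: 27.72
position: [0.5183, 0.0259, 0.1976]
ee_rot: [0.001, 0.998, 0.056, 0.007]
contact_force: [0.7, -0.5, -0.4]
width: 0.0852
gripper_force: 0.0
clock: 28.55
position: [0.5004, -0.2521, 0.1903]
ee_rot: [0.001, 0.999, 0.053, -0.0]
contact_force: [-0.4, 0.5, -0.5]
width: 0.0856
gripper_force: 0.0
clock: 28.72
position: [0.5005, -0.248, 0.1905]
ee_rot: [-0.001, 0.998, 0.055, -0.0]
contact_force: [-0.2, 1.6, -0.8]
width: 0.0852
gripper_force: 0.0
t 28.72 p [ 500.5 -248.   190.5] yaw 6.29 w 85.2 F 0.0 [-0.2  1.6 -0.8]
turn [-0.09  0.02 -0.01] shift [ -0.2   1.1 132.8] len 133
```

View pics/c4.png

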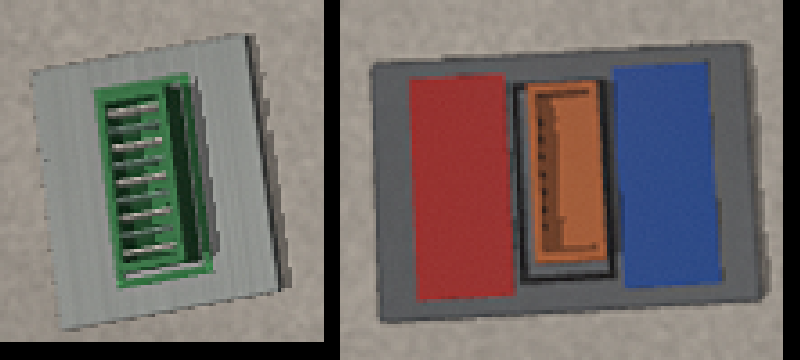

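```bash
python3 - <<'E'
from m import *
T=cv2.imread("pics/top3.png")
f=lambda k,c,r,z:print(k,rect_fit(plane("top",big(mask(T,*c,r))[:,0],z)))
f("orange",O,(280,285,305,350),.05)
f("red",RD,(240,280,285,360),.023);f("blue",BL,(300,280,345,360),.023)
h=cv2.cvtColor(T,cv2.COLOR_BGR2HSV)
bl=np.zeros(h.shape[:2],np.uint8);bl[283:352,274:308]=(h[283:352,274:308,2]<50)*255
pts=np.argwhere(bl)[:,::-1];print("slot",pts.min(0),pts.max(0),rect_fit(plane("top",cv2.convexHull(pts.astype(np.int32))[:,0],.02)))
# green cassette: rim corners read off the crop (scale 3.6, origin 110,295)
q=np.array([[95,88],[168,78],[190,276],[118,288]])/3.6+[109.7,294.7]
print("green rim",rect_fit(plane("top",q,.042)))
E
```

```text
orange [517.   25.1   2.1  86.6  35.2]
red [513.6  78.6   1.5 110.   47.9]
blue [515.9 -23.3   1.6 109.3  48. ]
slot [280 292] [307 347] [514.9  27.4   1.4  98.3  47.1]
green rim [477.3 280.3   7.5  97.   36. ]
```

```bash
python3 - <<'E'
from h import *
T=cv2.imread("pics/top3.png")
c=np.zeros((600,800,3),np.uint8)
def put(o,x0,y0,x1,y1,ox):
    # warp the crop so that 1 px = 0.2 mm is not needed: plain 8x
    a=cv2.resize(o[y0:y1,x0:x1],None,fx=8,fy=8,interpolation=cv2.INTER_CUBIC);c[:a.shape[0],ox:ox+a.shape[1]]=a
put(T,130,309,178,383,0);put(T,272,284,314,352,420)
cv2.imwrite("pics/c5.png",c)
E
```

```text
(no output)
```

View pics/c5.png

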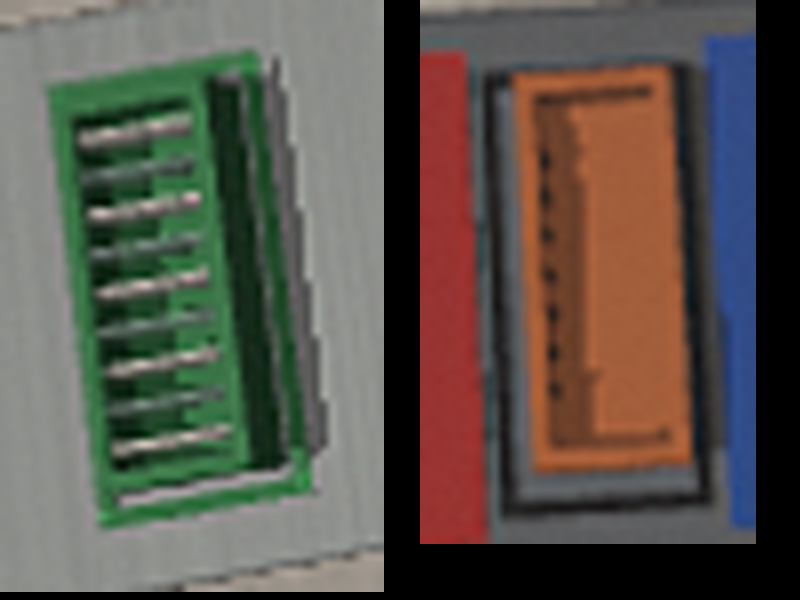

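```bash
python3 - <<'E'
from m import *
f=lambda p,o,z:plane("top",np.array(p)/8+np.array(o)-.45,z)[:,:2]*1000
def fr(P,c,w):
    a=np.radians(w);return (P-c)@np.array([[np.cos(a),-np.sin(a)],[np.sin(a),np.cos(a)]])
np.set_printoptions(precision=1,suppress=True)
c=[479.1,284.0];g=(130,309)
print("outline",fr(f([[262,50],[312,490],[100,525],[48,88]],g,.012),c,8.2))
print("floor edge",fr(f([[240,80],[285,465]],g,.012),c,8.2))
print("rim",fr(f([[208,80],[248,470],[100,485],[62,97]],g,.042),c,8.2))
o=(272-52.5,284);c=[514.8,27.4]
print("slot",fr(f([[486,75],[690,66],[710,502],[503,517]],o,.02),c,1.4))
R_=fr(f([[513,72],[672,66],[693,465],[535,472]],o,.05),c,1.4);print("rim",R_,R_.mean(0))
E
```

```text
outline [[ 49.6 -25.2]
 [-49.4 -23.8]
 [-48.8  23.9]
 [ 49.6  23.9]]
floor edge [[ 43.8 -19.4]
 [-42.9 -18.6]]
rim [[ 41.5 -20. ]
 [-43.6 -18.1]
 [-41.1  14. ]
 [ 43.4  12.3]]
slot [[ 49.4  22.7]
 [ 48.7 -23.5]
 [-48.8 -22.4]
 [-49.4  23.7]]
rim [[ 46.1  15.4]
 [ 45.4 -19.6]
 [-41.4 -19.3]
 [-40.9  14.9]] [ 2.3 -2.2]
```

```bash
python3 -m handwheel '[{"translation":[0,0,0],"angular":[0,0,2.4],"hand":0},{"translation":[0,0,0],"angular":[0,0,2.5],"hand":0.25},{"translation":[0.001,-0.018,0],"angular":[0,0,0],"hand":0.25},{"translation":[0.001,-0.034,0],"angular":[0,0,0],"hand":0.25},{"translation":[0.001,-0.034,0],"angular":[0,0,0],"hand":0.25},{"translation":[0.001,-0.034,0],"angular":[0,0,0],"hand":0.25},{"translation":[0.001,-0.034,0.01],"angular":[0,0,0],"hand":0.25},{"translation":[0.001,-0.034,0.02],"angular":[0,0,0],"hand":0.25},{"translation":[0.001,-0.034,0.03],"angular":[0,0,0],"hand":0.25},{"translation":[0.001,-0.027,0.03],"angular":[0,0,0],"hand":0.25}]';python3 -m handwheel '[{"translation":[0,-0.018,0.01],"angular":[0,0,0],"hand":0.25},{"translation":[0,-0.007,0],"angular":[0,0,0],"hand":0.25},{"translation":[0,0,0],"angular":[0,0,0],"hand":0.25},{"translation":[0,0,0],"angular":[0,0,0],"hand":0.25}]';python3 d.py 514.2 26.2 27 1.4
```

```text
clock: 29.6
position: [0.5026, 0.001, 0.1038]
ee_rot: [-0.0, 1.0, 0.014, 0.002]
contact_force: [0.6, -0.8, 0.4]
width: 0.0641
gripper_force: 0.0
clock: 29.93
position: [0.5028, 0.0227, 0.0944]
ee_rot: [0.0, 1.0, 0.013, 0.001]
contact_force: [-0.3, 0.0, 0.5]
width: 0.0638
gripper_force: 0.0
t 29.93 p [502.8  22.7  94.4] yaw 1.53 w 63.8 F 0.0 [-0.3  0.   0.5]
turn [ 0.05 -0.14  0.13] shift [11.5 -3.2 67.4] len 68
```

```bash
python3 -m handwheel '[{"translation":[0.0105,-0.003,0.015],"angular":[0,0,0],"hand":0.25},{"translation":[0,0,0.022],"angular":[0,0,0],"hand":0.25},{"translation":[0,0,0.015],"angular":[0,0,0],"hand":0.25},{"translation":[0,0,0.008],"angular":[0,0,0],"hand":0.25},{"translation":[0,0,0.004],"angular":[0,0,0],"hand":0.25},{"translation":[0,0,0],"angular":[0,0,0],"hand":0.3},{"translation":[0,0,0],"angular":[0,0,0],"hand":0.45},{"translation":[0,0,0],"angular":[0,0,0],"hand":0.6},{"translation":[0,0,0],"angular":[0,0,0],"hand":0.8},{"translation":[0,0,0],"angular":[0,0,0],"hand":0.8}]' 30;python3 -m handwheel '[{"translation":[0,0,0],"angular":[0,0,0],"hand":0.8},{"translation":[0,0,0],"angular":[0,0,0],"hand":0.8}]';python3 d.py 514.2 26.2 27 1.4
```

```text
clock: 30.77
position: [0.5135, 0.0254, 0.0304]
ee_rot: [0.0, 1.0, 0.012, 0.001]
contact_force: [0.3, -1.1, 5.5]
width: 0.0332
gripper_force: 31.9
clock: 30.93
position: [0.5135, 0.0254, 0.0304]
ee_rot: [0.0, 1.0, 0.012, 0.001]
contact_force: [0.3, -0.8, 5.9]
width: 0.0334
gripper_force: 32.0
t 30.93 p [513.5  25.4  30.4] yaw 1.42 w 33.4 F 32.0 [ 0.3 -0.8  5.9]
turn [ 0.04 -0.16  0.02] shift [ 0.7 -0.8  3.4] len 4
```

```bash
python3 -m handwheel '[{"translation":[0,0,-0.002],"angular":[0,0,0],"hand":0.8},{"translation":[0,0,-0.003],"angular":[0,0,0],"hand":0.8},{"translation":[-0.0023,-0.003,0],"angular":[0,0,0],"hand":0.8},{"translation":[0,0,0],"angular":[0,0,0],"hand":0.8},{"translation":[0,0,0],"angular":[0,0,0],"hand":0.8}]';python3 d.py 511.2 28.4 30.4 1.4;python3 -m handwheel '[{"translation":[0,0,0.002],"angular":[0,0,0],"hand":0.8},{"translation":[0,0,0.002],"angular":[0,0,0],"hand":0.8},{"translation":[0,0,0],"angular":[0,0,0],"hand":0.8},{"translation":[0,0,0],"angular":[0,0,0],"hand":0.8}]'
```

```text
clock: 31.35
position: [0.5094, 0.0289, 0.034]
ee_rot: [-0.0, 1.0, 0.012, -0.0]
contact_force: [0.2, -0.7, -1.5]
width: 0.0331
gripper_force: 31.1
t 31.35 p [509.4  28.9  34. ] yaw 1.43 w 33.1 F 31.1 [ 0.2 -0.7 -1.5]
turn [-0.    0.04  0.03] shift [1.7 0.5 3.6] len 4
clock: 31.68
position: [0.51, 0.0286, 0.0304]
ee_rot: [0.0, 1.0, 0.012, 0.0]
contact_force: [-1.4, -0.2, 4.5]
width: 0.0334
gripper_force: 31.8
```

```bash
python3 -m handwheel '[{"translation":[0,0,0],"angular":[0,0,0],"hand":0.5},{"translation":[0,0,0],"angular":[0,0,0],"hand":0.3},{"translation":[0,0,0],"angular":[0,0,0],"hand":0.25},{"translation":[0,0,0],"angular":[0,0,0],"hand":0.25},{"translation":[0,0,-0.02],"angular":[0,0,0],"hand":0.2},{"translation":[0,0,-0.035],"angular":[0,0,0],"hand":0.1},{"translation":[0,0,-0.04],"angular":[0,0,0],"hand":0},{"translation":[0,0,-0.04],"angular":[0,0,0],"hand":0},{"translation":[0,0,-0.03],"angular":[0,0,-2.4],"hand":0},{"translation":[0,0,0],"angular":[0,0,-2.5],"hand":0}]';python3 -m handwheel '[{"translation":[-0.003,0.018,0],"angular":[0,0,0],"hand":0},{"translation":[-0.005,0.034,0],"angular":[0,0,0],"hand":0},{"translation":[-0.005,0.034,0],"angular":[0,0,0],"hand":0},{"translation":[-0.005,0.034,0],"angular":[0,0,0],"hand":0},{"translation":[-0.005,0.034,0],"angular":[0,0,0],"hand":0},{"translation":[-0.005,0.034,0],"angular":[0,0,0],"hand":0},{"translation":[-0.005,0.034,0],"angular":[0,0,0],"hand":0},{"translation":[-0.0045,0.029,0],"angular":[0,0,0],"hand":0},{"translation":[-0.003,0.018,0],"angular":[0,0,0],"hand":0},{"translation":[0,0.005,0],"angular":[0,0,0],"hand":0}]';python3 -m handwheel '[{"translation":[0,0,0],"angular":[0,0,0],"hand":0},{"translation":[0,0,0],"angular":[0,0,0],"hand":0}]';python3 d.py 499 -249.1 60 6.3
python3 - <<'E'
from h import *
T=shot("top","top4");from m import *
ct=big(mask(T,*O,(275,285,310,350)));print("orange",rect_fit(plane("top",ct[:,0],.05)))
E
```

```text
clock: 32.52
position: [0.5142, 0.0283, 0.2021]
ee_rot: [0.001, 0.998, 0.056, 0.007]
contact_force: [0.9, -0.7, 0.0]
width: 0.0853
gripper_force: 0.0
clock: 33.35
position: [0.4996, -0.2516, 0.1948]
ee_rot: [0.001, 0.999, 0.053, -0.0]
contact_force: [0.6, -0.1, 0.4]
width: 0.0856
gripper_force: 0.0
clock: 33.52
position: [0.4997, -0.2474, 0.1949]
ee_rot: [-0.001, 0.998, 0.055, -0.0]
contact_force: [-0.2, 0.1, 0.4]
width: 0.0856
gripper_force: 0.0
t 33.52 p [ 499.7 -247.4  194.9] yaw 6.29 w 85.6 F 0.0 [-0.2  0.1  0.4]
turn [-0.08  0.02 -0.01] shift [ -0.8   1.6 134.9] len 135
orange [514.   27.9   1.9  86.9  34.1]
```

```bash
python3 -m handwheel '[{"translation":[0,0.0016,0.02],"angular":[0,0,0],"hand":0},{"translation":[0,0,0.035],"angular":[0,0,0],"hand":0},{"translation":[0,0,0.035],"angular":[0,0,0],"hand":0},{"translation":[0,0,0.022],"angular":[0,0,0],"hand":0},{"translation":[0,0,0.016],"angular":[0,0,0],"hand":0},{"translation":[0,0,0.008],"angular":[0,0,0],"hand":0},{"translation":[0,0,0],"angular":[0,0,0],"hand":0.2},{"translation":[0,0,0],"angular":[0,0,0],"hand":0.4},{"translation":[0,0,0],"angular":[0,0,0],"hand":0.6},{"translation":[0,0,0],"angular":[0,0,0],"hand":0.8}]' 40; python3 -m handwheel '[{"translation":[0,0,0],"angular":[0,0,0],"hand":0.8},{"translation":[0,0,0],"angular":[0,0,0],"hand":0.8},{"translation":[0,0,0],"angular":[0,0,0],"hand":0.8}]'; python3 d.py 499 -249 60 6.3
```

```text
clock: 34.4
position: [0.501, -0.2498, 0.0608]
ee_rot: [0.001, 0.998, 0.055, 0.001]
contact_force: [-1.1, 8.2, 6.4]
width: 0.0396
gripper_force: 43.6
clock: 34.65
position: [0.501, -0.2498, 0.0608]
ee_rot: [0.0, 0.998, 0.055, 0.001]
contact_force: [0.1, 2.0, 6.3]
width: 0.0397
gripper_force: 42.8
t 34.65 p [ 501.  -249.8   60.8] yaw 6.28 w 39.7 F 42.8 [0.1 2.  6.3]
turn [ 0.05 -0.15 -0.02] shift [-1.9 -1.   0.8] len 2
```

```bash
python3 -m handwheel '[{"translation":[0,0,-0.01],"angular":[0,0,0],"hand":0.8},{"translation":[0,0,-0.02],"angular":[0,0,0],"hand":0.8},{"translation":[0,0,-0.03],"angular":[0,0,0],"hand":0.8},{"translation":[0,0,-0.02],"angular":[0,0,0],"hand":0.8},{"translation":[0,0,-0.01],"angular":[0,0,1.6],"hand":0.8},{"translation":[0,0,0],"angular":[0,0,1.6],"hand":0.8},{"translation":[0,0,0],"angular":[0,0,1.6],"hand":0.8}]'
python3 -m handwheel '[{"translation":[0.0015,-0.02,0],"angular":[0,0,0],"hand":0.8},{"translation":[0.0025,-0.033,0],"angular":[0,0,0],"hand":0.8},{"translation":[0.0025,-0.036,0],"angular":[0,0,0],"hand":0.8},{"translation":[0.0025,-0.036,0],"angular":[0,0,0],"hand":0.8},{"translation":[0.0025,-0.036,0],"angular":[0,0,0],"hand":0.8},{"translation":[0.0025,-0.036,0.0],"angular":[0,0,0],"hand":0.8},{"translation":[0.0025,-0.036,0],"angular":[0,0,0],"hand":0.8},{"translation":[0.0025,-0.036,0],"angular":[0,0,0],"hand":0.8},{"translation":[0.0025,-0.033,0],"angular":[0,0,0],"hand":0.8},{"translation":[0.0015,-0.024,0],"angular":[0,0,0],"hand":0.8}]';python3 -m handwheel '[{"translation":[0,0,0],"angular":[0,0,0],"hand":0.8},{"translation":[0,0,0],"angular":[0,0,0],"hand":0.8},{"translation":[0,0,0],"angular":[0,0,0],"hand":0.8}]';python3 d.py 515.7 78.3 79.8 1.5
```

```text
clock: 35.23
position: [0.5003, -0.2505, 0.151]
ee_rot: [0.001, 1.0, 0.012, 0.001]
contact_force: [-0.0, -0.1, -1.3]
width: 0.0395
gripper_force: 42.1
clock: 36.07
position: [0.5141, 0.0791, 0.1498]
ee_rot: [-0.0, 1.0, 0.014, 0.0]
contact_force: [1.0, 0.8, -1.7]
width: 0.0401
gripper_force: 42.0
clock: 36.32
position: [0.5144, 0.0762, 0.1495]
ee_rot: [0.001, 1.0, 0.013, 0.0]
contact_force: [-0.2, -0.4, -1.9]
width: 0.0396
gripper_force: 42.1
t 36.32 p [514.4  76.2 149.5] yaw 1.54 w 39.6 F 42.1 [-0.2 -0.4 -1.9]
turn [ 0.06 -0.01  0.04] shift [ 1.4 -2.1 69.7] len 70
```

```bash
python3 -m handwheel '[{"translation":[0,-0.002,0.015],"angular":[0,0,0],"hand":0.8},{"translation":[0,0,0.02],"angular":[0,0,0],"hand":0.8},{"translation":[0,0,0.015],"angular":[0,0,0],"hand":0.8},{"translation":[0,0,0.01],"angular":[0,0,0],"hand":0.8},{"translation":[0,0,0.004],"angular":[0,0,0],"hand":0.8},{"translation":[0,0,0.002],"angular":[0,0,0],"hand":0.8},{"translation":[0,0,0],"angular":[0,0,0],"hand":0.8},{"translation":[0,0,0],"angular":[0,0,0],"hand":0.8}]';python3 d.py 515.7 78.3 79.8 1.5
```

```text
clock: 36.98
position: [0.5151, 0.0784, 0.0839]
ee_rot: [0.0, 1.0, 0.013, 0.001]
contact_force: [-1.1, -0.3, -1.1]
width: 0.0396
gripper_force: 42.0
t 36.98 p [515.1  78.4  83.9] yaw 1.48 w 39.6 F 42.0 [-1.1 -0.3 -1.1]
turn [ 0.01 -0.09 -0.02] shift [0.6 0.1 4.1] len 4
```

```bash
python3 -m handwheel '[{"translation":[0.0005,0,0.002],"angular":[0,0,0],"hand":0.8},{"translation":[0,0,0.001],"angular":[0,0,0],"hand":0.8},{"translation":[0,0,0],"angular":[0,0,0],"hand":0.8}]';python3 -m handwheel '[{"translation":[0,0,0.001],"angular":[0,0,0],"hand":0.8},{"translation":[0,0,0],"angular":[0,0,0],"hand":0.8}]';python3 -m handwheel '[{"translation":[0,0,0.0005],"angular":[0,0,0],"hand":0.8},{"translation":[0,0,0],"angular":[0,0,0],"hand":0.8}]'
```

```text
clock: 37.23
position: [0.515, 0.0787, 0.0804]
ee_rot: [0.0, 1.0, 0.013, 0.0]
contact_force: [0.2, 0.4, -1.6]
width: 0.0398
gripper_force: 42.0
clock: 37.4
position: [0.5151, 0.0788, 0.0799]
ee_rot: [0.0, 1.0, 0.013, 0.0]
contact_force: [-0.9, 0.6, 2.8]
width: 0.0394
gripper_force: 42.1
clock: 37.57
position: [0.5151, 0.0789, 0.0798]
ee_rot: [0.0, 1.0, 0.013, 0.001]
contact_force: [-1.9, -0.1, 7.0]
width: 0.0397
gripper_force: 42.0
```

```bash
python3 -m handwheel '[{"translation":[0,0,0],"angular":[0,0,0],"hand":0.4},{"translation":[0,0,0],"angular":[0,0,0],"hand":0.2},{"translation":[0,0,0],"angular":[0,0,0],"hand":0},{"translation":[0,0,0],"angular":[0,0,0],"hand":0},{"translation":[0,0,-0.02],"angular":[0,0,0],"hand":0},{"translation":[0,0,-0.03],"angular":[0,0,0],"hand":0},{"translation":[0,0,-0.035],"angular":[0,0,0],"hand":0},{"translation":[0,0,-0.03],"angular":[0,0,-2.4],"hand":0},{"translation":[0,0,0],"angular":[0,0,-2.4],"hand":0}]'
python3 -m handwheel '[{"translation":[-0.003,0.02,0],"angular":[0,0,0],"hand":0},{"translation":[-0.0047,0.039,0],"angular":[0,0,0],"hand":0},{"translation":[-0.0047,0.039,0],"angular":[0,0,0],"hand":0},{"translation":[-0.0047,0.039,0],"angular":[0,0,0],"hand":0},{"translation":[-0.0047,0.039,0],"angular":[0,0,0],"hand":0},{"translation":[-0.0047,0.039,0],"angular":[0,0,0],"hand":0},{"translation":[-0.0047,0.039,0],"angular":[0,0,0],"hand":0},{"translation":[-0.0047,0.039,0],"angular":[0,0,0],"hand":0},{"translation":[-0.0047,0.039,0],"angular":[0,0,0],"hand":0},{"translation":[-0.0047,0.039,0],"angular":[0,0,0],"hand":0}]'
python3 -m handwheel '[{"translation":[-0.004,0.034,0],"angular":[0,0,0],"hand":0},{"translation":[-0.002,0.021,0],"angular":[0,0,0],"hand":0},{"translation":[0,0,0],"angular":[0,0,0],"hand":0},{"translation":[0,0,0],"angular":[0,0,0],"hand":0}]';python3 d.py 511 -349.7 60 6.3
python3 - <<'E'
from h import *
T=shot("top","top5");S=shot("side","side5")
c=np.zeros((600,800,3),np.uint8)
def put(o,x0,y0,x1,y1,ox):
    a=cv2.resize(o[y0:y1,x0:x1],None,fx=7,fy=7,interpolation=cv2.INTER_CUBIC);c[:a.shape[0],ox:ox+a.shape[1]]=a
put(T,240,280,290,360,0);put(S,220,180,284,264,352)
cv2.imwrite("pics/c6.png",c)
E
```

```text
clock: 38.32
position: [0.5189, 0.0788, 0.1999]
ee_rot: [0.0, 0.998, 0.056, 0.006]
contact_force: [1.3, 0.6, 0.6]
width: 0.0852
gripper_force: 0.0
clock: 39.15
position: [0.5102, -0.297, 0.1935]
ee_rot: [-0.0, 0.998, 0.055, 0.0]
contact_force: [0.0, 0.3, -0.6]
width: 0.0856
gripper_force: 0.0
clock: 39.48
position: [0.5103, -0.3514, 0.1929]
ee_rot: [-0.001, 0.999, 0.054, -0.0]
contact_force: [-0.1, 0.6, 0.2]
width: 0.0853
gripper_force: 0.0
t 39.48 p [ 510.3 -351.4  192.9] yaw 6.18 w 85.3 F 0.0 [-0.1  0.6  0.2]
turn [-0.07  0.04 -0.12] shift [  0.9  -1.6 132.9] len 133
```

View pics/c6.png

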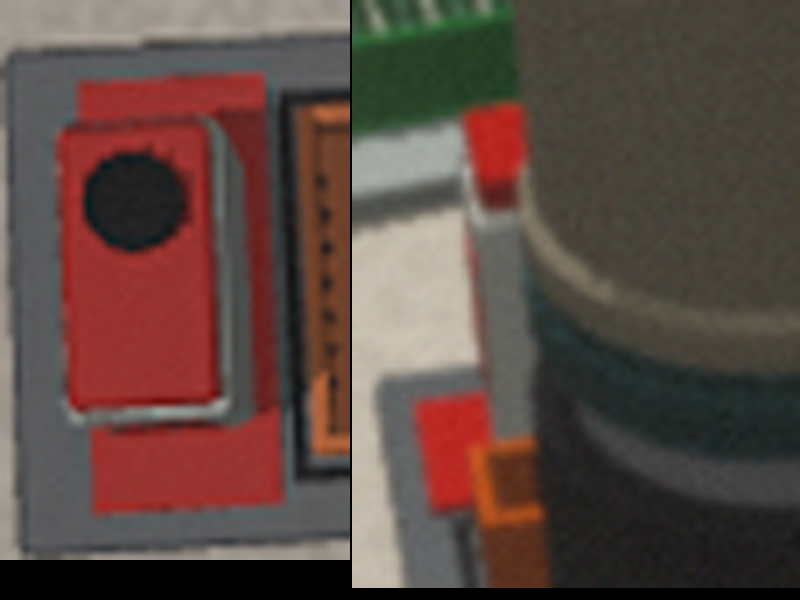

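```bash
python3 - <<'E'
from m import *
np.set_printoptions(precision=1,suppress=True)
f=lambda p,z:plane("top",np.array(p)/7+np.array([240,280])-.45,z)[:,:2]*1000
def fr(P,c,w):
    a=np.radians(w);return (P-c)@np.array([[np.cos(a),-np.sin(a)],[np.sin(a),np.cos(a)]])
c,w=[513.6,78.6],1.5
print("seat",fr(f([[80,78],[265,74],[284,500],[95,513]],.023),c,w))
print("cap",fr(f([[136,201]],.131),c,w),"expect 14,0")
print("body top edge z.111",fr(f([[222,130],[232,410],[72,418]],.111),c,w),"expect y -20 ; last -35,+20")
print("base",fr(f([[240,150],[251,415]],.023),c,w),"expect y -20, x -35")
T=cv2.imread("pics/top5.png");M=cv2.moments(big(mask(T,[0,0,0],[180,255,60],(250,298,268,318))));p=[[M["m10"]/M["m00"],M["m01"]/M["m00"]]]
print(p,fr(plane("top",p,.131)[:,:2]*1000,c,w))
print(cv2.cvtColor(T,cv2.COLOR_BGR2GRAY)[318:326,268:282])
E
```

```text
seat [[ 56.1  23.1]
 [ 54.3 -24.6]
 [-54.2 -24.1]
 [-54.6  23.8]]
cap [[13.2  0.8]] expect 14,0
body top edge z.111 [[ 30.6 -18.4]
 [-34.6 -17.6]
 [-34.2  19.5]] expect y -20 ; last -35,+20
base [[ 35.  -17.3]
 [-32.5 -16.8]] expect y -20, x -35
[[258.5445665445665, 308.3125763125763]] [[13.2  1.5]]
[[ 81  71  59  79  91  75  75  68  54  57  55  61  58  19]
 [ 83  70  62  79  93  75  75  64  57  58  61  62  58  20]
 [ 80  73  61  82  94  73  77  72  54  56  58  64  59  23]
 [ 80  73  63  82  95  74  75  73  55  52  60  62  58  25]
 [ 83  75  57  79  97  75  77  74  52  56  58  58  58  25]
 [ 84  75  55  72 100  71  79  72  57  56  56  61  59  28]
 [ 81  77  54  75 101  72  77  74  53  57  58  63  61  27]
 [ 83  76  53  74 103  73  77  72  55  56  56  61  57  32]]
```

```bash
python3 - <<'E'
from m import *
np.set_printoptions(precision=1,suppress=True,linewidth=160)
T=cv2.imread("pics/top5.png")
r=T[316:322,266:284].mean(0);print(np.c_[np.arange(266,284),r].T)   # columns at mid cart, row 318.5
def fr(P,c,w):
    a=np.radians(w);return (P-c)@np.array([[np.cos(a),-np.sin(a)],[np.sin(a),np.cos(a)]])
xs=np.arange(268,283);print(np.c_[xs,fr(plane("top",[[x,318.5] for x in xs],.023)[:,:2]*1000,[513.6,78.6],1.5)[:,1]].T)
r=T[334:348,254:272].mean(1);print(np.c_[np.arange(334,348),r].T);ys=np.arange(334,348);print(fr(plane("top",[[263,y] for y in ys],.023)[:,:2]*1000,[513.6,78.6],1.5)[:,0])
E
```

```text
[[266.  267.  268.  269.  270.  271.  272.  273.  274.  275.  276.  277.  278.  279.  280.  281.  282.  283. ]
 [ 48.8  49.   48.5  40.   42.3  75.8  89.3  73.3  73.   58.3  32.   33.   42.5  60.5  57.7  22.3  40.7  54.8]
 [ 51.3  51.8  50.2  41.7  44.2  79.5  92.8  75.5  76.   60.3  32.7  35.   43.   60.   56.7  22.5  40.   63.3]
 [151.8 152.2 153.2 140.5 100.3  85.2  89.5  74.7  76.   88.  104.8 104.3  95.8  63.3  53.8  22.5  40.5  86.8]]
[[268.  269.  270.  271.  272.  273.  274.  275.  276.  277.  278.  279.  280.  281.  282. ]
 [ -5.3  -7.1  -8.9 -10.7 -12.5 -14.3 -16.  -17.8 -19.6 -21.4 -23.2 -25.  -26.8 -28.6 -30.4]]
[[334.  335.  336.  337.  338.  339.  340.  341.  342.  343.  344.  345.  346.  347. ]
 [ 47.8  48.   42.6  40.4 118.8 112.3  53.1  37.4  47.6  49.   48.3  48.7  48.8  48.7]
 [ 50.3  50.4  45.1  42.7 123.5 116.6  55.   39.7  50.1  51.7  50.7  51.3  51.2  51.1]
 [147.1 148.9 143.  124.7 134.9 115.9  83.2 118.4 150.6 155.4 153.3 153.4 153.4 153.3]]
[-22.7 -24.4 -26.2 -28.  -29.7 -31.5 -33.2 -35.  -36.7 -38.5 -40.2 -42.  -43.7 -45.5]
```

```bash
python3 -m handwheel '[{"translation":[0,-0.0015,0.02],"angular":[0,0,-0.1],"hand":0},{"translation":[0,0,0.035],"angular":[0,0,0],"hand":0},{"translation":[0,0,0.035],"angular":[0,0,0],"hand":0},{"translation":[0,0,0.022],"angular":[0,0,0],"hand":0},{"translation":[0,0,0.015],"angular":[0,0,0],"hand":0},{"translation":[0,0,0.007],"angular":[0,0,0],"hand":0},{"translation":[0,0,0],"angular":[0,0,0],"hand":0.2},{"translation":[0,0,0],"angular":[0,0,0],"hand":0.4},{"translation":[0,0,0],"angular":[0,0,0],"hand":0.6},{"translation":[0,0,0],"angular":[0,0,0],"hand":0.8}]' 40; python3 -m handwheel '[{"translation":[0,0,0],"angular":[0,0,0],"hand":0.8},{"translation":[0,0,0],"angular":[0,0,0],"hand":0.8},{"translation":[0,0,0],"angular":[0,0,0],"hand":0.8}]'; python3 d.py 511 -349.7 60 6.3
```

```text
clock: 40.42
position: [0.5114, -0.349, 0.0615]
ee_rot: [0.001, 0.998, 0.056, 0.001]
contact_force: [-0.7, 8.8, 8.6]
width: 0.0398
gripper_force: 43.4
clock: 40.67
position: [0.5114, -0.3491, 0.0615]
ee_rot: [0.001, 0.998, 0.056, 0.001]
contact_force: [0.8, 2.3, 5.7]
width: 0.0393
gripper_force: 42.1
t 40.67 p [ 511.4 -349.1   61.5] yaw 6.4 w 39.3 F 42.1 [0.8 2.3 5.7]
turn [ 0.09 -0.14  0.1 ] shift [-0.5  0.6  1.5] len 2
```

```bash
python3 -m handwheel '[{"translation":[0,0,-0.01],"angular":[0,0,0],"hand":0.8},{"translation":[0,0,-0.02],"angular":[0,0,0],"hand":0.8},{"translation":[0,0,-0.03],"angular":[0,0,0],"hand":0.8},{"translation":[0,0,-0.02],"angular":[0,0,0],"hand":0.8},{"translation":[0,0,-0.01],"angular":[0,0,1.6],"hand":0.8},{"translation":[0,0,0],"angular":[0,0,1.6],"hand":0.8},{"translation":[0,0,0],"angular":[0,0,1.7],"hand":0.8}]'
python3 -m handwheel '[{"translation":[0.0015,-0.02,0],"angular":[0,0,0],"hand":0.8},{"translation":[0.0018,-0.033,0],"angular":[0,0,0],"hand":0.8},{"translation":[0.0018,-0.036,0],"angular":[0,0,0],"hand":0.8},{"translation":[0.0018,-0.036,0],"angular":[0,0,0],"hand":0.8},{"translation":[0.0018,-0.036,0],"angular":[0,0,0],"hand":0.8},{"translation":[0.0018,-0.036,0.0],"angular":[0,0,0],"hand":0.8},{"translation":[0.0018,-0.036,0],"angular":[0,0,0],"hand":0.8},{"translation":[0.0018,-0.036,0],"angular":[0,0,0],"hand":0.8},{"translation":[0.0018,-0.033,0],"angular":[0,0,0],"hand":0.8},{"translation":[0.0015,-0.022,0],"angular":[0,0,0],"hand":0.8}]';python3 -m handwheel '[{"translation":[0,0,0],"angular":[0,0,0],"hand":0.8},{"translation":[0,0,0],"angular":[0,0,0],"hand":0.8},{"translation":[0,0,0],"angular":[0,0,0],"hand":0.8}]';python3 d.py 516.9 -25.1 80.5 1.5
```

```text
clock: 41.25
position: [0.5106, -0.3493, 0.1512]
ee_rot: [0.001, 1.0, 0.012, 0.001]
contact_force: [-0.0, 0.0, -3.5]
width: 0.0395
gripper_force: 41.2
clock: 42.08
position: [0.5183, -0.0216, 0.1499]
ee_rot: [-0.001, 1.0, 0.014, -0.0]
contact_force: [0.2, -0.1, -2.7]
width: 0.0395
gripper_force: 41.3
clock: 42.33
position: [0.5193, -0.025, 0.1499]
ee_rot: [0.001, 1.0, 0.013, 0.0]
contact_force: [0.1, -0.1, -3.4]
width: 0.0395
gripper_force: 41.6
t 42.33 p [519.3 -25.  149.9] yaw 1.53 w 39.5 F 41.6 [ 0.1 -0.1 -3.4]
turn [0.06 0.   0.03] shift [-2.4 -0.  69.4] len 69
```

```bash
python3 -m handwheel '[{"translation":[-0.0035,0,0.015],"angular":[0,0,0],"hand":0.8},{"translation":[0,0,0.02],"angular":[0,0,0],"hand":0.8},{"translation":[0,0,0.015],"angular":[0,0,0],"hand":0.8},{"translation":[0,0,0.01],"angular":[0,0,0],"hand":0.8},{"translation":[0,0,0.004],"angular":[0,0,0],"hand":0.8},{"translation":[0,0,0.002],"angular":[0,0,0],"hand":0.8},{"translation":[0,0,0],"angular":[0,0,0],"hand":0.8},{"translation":[0,0,0],"angular":[0,0,0],"hand":0.8}]';python3 d.py 516.9 -25.1 80.5 1.5
```

```text
clock: 43.0
position: [0.5167, -0.025, 0.0844]
ee_rot: [0.0, 1.0, 0.013, 0.001]
contact_force: [-0.0, -0.0, -3.4]
width: 0.0394
gripper_force: 41.5
t 43.0 p [516.7 -25.   84.4] yaw 1.48 w 39.4 F 41.5 [-0.  -0.  -3.4]
turn [ 0.03 -0.09 -0.02] shift [0.2 0.1 3.9] len 4
```

```bash
python3 -m handwheel '[{"translation":[0,0,0.002],"angular":[0,0,0],"hand":0.8},{"translation":[0,0,0.001],"angular":[0,0,0],"hand":0.8},{"translation":[0,0,0],"angular":[0,0,0],"hand":0.8}]';python3 -m handwheel '[{"translation":[0,0,0.001],"angular":[0,0,0],"hand":0.8},{"translation":[0,0,0],"angular":[0,0,0],"hand":0.8}]';python3 -m handwheel '[{"translation":[0,0,0.0005],"angular":[0,0,0],"hand":0.8},{"translation":[0,0,0],"angular":[0,0,0],"hand":0.8}]'
```

```text
clock: 43.25
position: [0.516, -0.0246, 0.081]
ee_rot: [0.0, 1.0, 0.013, 0.0]
contact_force: [0.3, 0.1, -2.9]
width: 0.0396
gripper_force: 41.6
clock: 43.42
position: [0.5161, -0.0245, 0.0806]
ee_rot: [0.0, 1.0, 0.013, 0.0]
contact_force: [-1.4, 0.3, 3.2]
width: 0.0394
gripper_force: 42.2
clock: 43.58
position: [0.5161, -0.0245, 0.0805]
ee_rot: [0.0, 1.0, 0.013, 0.001]
contact_force: [-2.4, 0.9, 6.6]
width: 0.0397
gripper_force: 42.6
```

```bash
python3 -m handwheel '[{"translation":[0,0,0],"angular":[0,0,0],"hand":0.4},{"translation":[0,0,0],"angular":[0,0,0],"hand":0.2},{"translation":[0,0,0],"angular":[0,0,0],"hand":0},{"translation":[0,0,0],"angular":[0,0,0],"hand":0},{"translation":[0,0,-0.02],"angular":[0,0,0],"hand":0},{"translation":[0,0,-0.03],"angular":[0,0,0],"hand":0},{"translation":[0,0,-0.035],"angular":[0,0,0],"hand":0},{"translation":[0,0,-0.025],"angular":[0,0,0],"hand":0},{"translation":[0,-0.03,0],"angular":[0,0,0],"hand":0},{"translation":[0,-0.036,0],"angular":[0,0,0],"hand":0}]';python3 -m handwheel '[{"translation":[0,-0.025,0],"angular":[0,0,0],"hand":0},{"translation":[0,-0.012,0],"angular":[0,0,0],"hand":0},{"translation":[0,0,0],"angular":[0,0,0],"hand":0},{"translation":[0,0,0],"angular":[0,0,0],"hand":0}]'; python3 d.py 515 78.9 80 1.5
```

```text
clock: 44.42
position: [0.5161, 0.0402, 0.1914]
ee_rot: [0.001, 1.0, 0.011, 0.003]
contact_force: [-0.9, 0.7, -0.6]
width: 0.0856
gripper_force: 0.0
clock: 44.75
position: [0.5131, 0.0783, 0.189]
ee_rot: [0.001, 1.0, 0.014, -0.0]
contact_force: [-0.2, 0.4, -0.6]
width: 0.0852
gripper_force: 0.0
t 44.75 p [513.1  78.3 189. ] yaw 1.6 w 85.2 F 0.0 [-0.2  0.4 -0.6]
turn [0.07 0.02 0.1 ] shift [  1.9  -0.6 109. ] len 109
```

```bash
python3 -m handwheel '[{"translation":[0.001,0,0.02],"angular":[0,0,0.1],"hand":0},{"translation":[0,0,0.033],"angular":[0,0,0],"hand":0},{"translation":[0,0,0.025],"angular":[0,0,0],"hand":0},{"translation":[0,0,0.018],"angular":[0,0,0],"hand":0},{"translation":[0,0,0.012],"angular":[0,0,0],"hand":0},{"translation":[0,0,0],"angular":[0,0,0],"hand":0.2},{"translation":[0,0,0],"angular":[0,0,0],"hand":0.4},{"translation":[0,0,0],"angular":[0,0,0],"hand":0.6},{"translation":[0,0,0],"angular":[0,0,0],"hand":0.8},{"translation":[0,0,0],"angular":[0,0,0],"hand":0.8}]' 40; python3 -m handwheel '[{"translation":[0,0,0],"angular":[0,0,0],"hand":0.8},{"translation":[0,0,0],"angular":[0,0,0],"hand":0.8}]'; python3 d.py 515 76.9 80 1.5
```

```text
clock: 45.58
position: [0.5153, 0.0783, 0.0825]
ee_rot: [-0.0, 1.0, 0.012, 0.001]
contact_force: [-0.3, -0.0, 1.8]
width: 0.0396
gripper_force: 42.2
clock: 45.75
position: [0.5153, 0.0784, 0.0824]
ee_rot: [0.0, 1.0, 0.012, 0.002]
contact_force: [0.9, 0.9, 5.5]
width: 0.0399
gripper_force: 42.1
t 45.75 p [515.3  78.4  82.4] yaw 1.42 w 39.9 F 42.1 [0.9 0.9 5.5]
turn [ 0.02 -0.18 -0.08] shift [-0.4  1.5  2.4] len 3
```

```bash
python3 -m handwheel '[{"translation":[0,0,-0.002],"angular":[0,0,0],"hand":0.8},{"translation":[0,0,-0.003],"angular":[0,0,0],"hand":0.8},{"translation":[0,0.0016,0],"angular":[0,0,0],"hand":0.8},{"translation":[0,0,0],"angular":[0,0,0],"hand":0.8},{"translation":[0,0,0],"angular":[0,0,0],"hand":0.8}]';python3 d.py 515.3 76.8 82.4 1.5
```

```text
clock: 46.17
position: [0.5138, 0.0767, 0.0859]
ee_rot: [0.0, 1.0, 0.012, -0.0]
contact_force: [0.5, -0.8, -1.9]
width: 0.0395
gripper_force: 41.9
t 46.17 p [513.8  76.7  85.9] yaw 1.4 w 39.5 F 41.9 [ 0.5 -0.8 -1.9]
turn [ 0.01  0.05 -0.1 ] shift [ 1.5 -0.1  3.5] len 4
```

```bash
python3 -m handwheel '[{"translation":[0.001,0,0.002],"angular":[0,0,0],"hand":0.8},{"translation":[0,0,0.0015],"angular":[0,0,0],"hand":0.8},{"translation":[0,0,0.0005],"angular":[0,0,0],"hand":0.8},{"translation":[0,0,0],"angular":[0,0,0],"hand":0.8},{"translation":[0,0,0.0005],"angular":[0,0,0],"hand":0.8},{"translation":[0,0,0],"angular":[0,0,0],"hand":0.8}]'
```

```text
clock: 46.67
position: [0.5154, 0.0769, 0.0824]
ee_rot: [0.0, 1.0, 0.012, 0.0]
contact_force: [-2.2, -0.1, 6.3]
width: 0.0396
gripper_force: 42.0
```

```bash
python3 -m handwheel '[{"translation":[0,0,0],"angular":[0,0,0],"hand":0.4},{"translation":[0,0,0],"angular":[0,0,0],"hand":0.2},{"translation":[0,0,0],"angular":[0,0,0],"hand":0},{"translation":[0,0,0],"angular":[0,0,0],"hand":0},{"translation":[0,0,-0.02],"angular":[0,0,0],"hand":0},{"translation":[0,0,-0.035],"angular":[0,0,0],"hand":0},{"translation":[0,0,-0.04],"angular":[0,0,0],"hand":0},{"translation":[0,0,-0.03],"angular":[0,0,0],"hand":0},{"translation":[-0.025,0,0],"angular":[0,0,0],"hand":0},{"translation":[-0.04,0,0],"angular":[0,0,0],"hand":0}]';python3 -m handwheel '[{"translation":[-0.04,0,0],"angular":[0,0,0],"hand":0},{"translation":[-0.04,0,0],"angular":[0,0,0],"hand":0},{"translation":[-0.04,0,0],"angular":[0,0,0],"hand":0},{"translation":[-0.03,0,0],"angular":[0,0,0],"hand":0},{"translation":[0,0,0],"angular":[0,0,0],"hand":0},{"translation":[0,0,0],"angular":[0,0,0],"hand":0}]'
python3 - <<'E'
from h import *
T=shot("top","top6");S=shot("side","side6")
c=np.zeros((560,800,3),np.uint8)
def put(o,x0,y0,x1,y1,ox):
    a=cv2.resize(o[y0:y1,x0:x1],None,fx=4.2,fy=4.2,interpolation=cv2.INTER_CUBIC);c[:a.shape[0],ox:ox+a.shape[1]]=a
put(T,235,275,350,365,0);put(S,220,180,310,305,420)
cv2.imwrite("pics/c7.png",c)
E
```

```text
clock: 47.5
position: [0.4549, 0.0751, 0.2089]
ee_rot: [0.0, 1.0, 0.012, 0.004]
contact_force: [-0.2, 0.8, 0.4]
width: 0.0855
gripper_force: 0.0
clock: 48.0
position: [0.2991, 0.0716, 0.2068]
ee_rot: [0.0, 1.0, 0.012, 0.001]
contact_force: [0.9, -0.7, 0.2]
width: 0.0857
gripper_force: 0.0
```

View pics/c7.png

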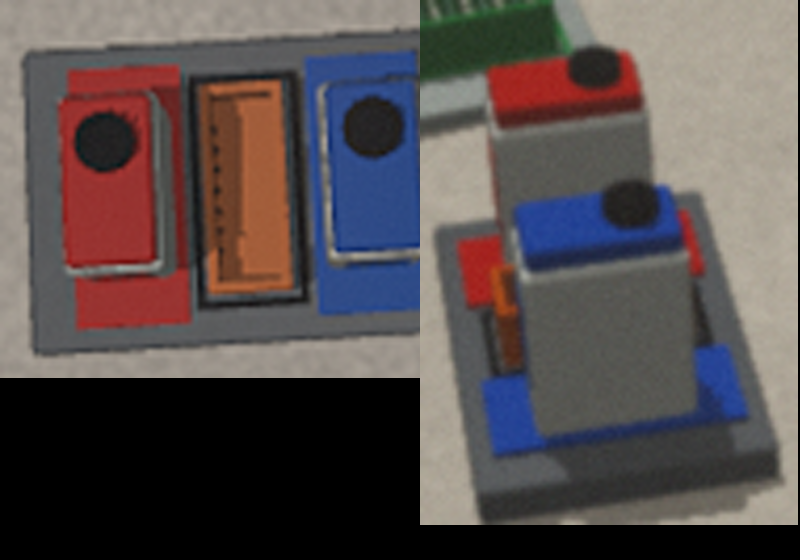

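```bash
python3 - <<'E'
from m import *
np.set_printoptions(precision=1,suppress=True,linewidth=160)
T=cv2.imread("pics/top6.png")
def fr(P,c,w):
    a=np.radians(w);return (P-c)@np.array([[np.cos(a),-np.sin(a)],[np.sin(a),np.cos(a)]])
g=lambda p,z:plane("side",np.array(p)/4.2+np.array([220-100,180])-.45,z)[:,:2]*1000
c,w=[515.9,-23.4],1.5
print("seat",fr(g([[485,382],[492,453],[745,415],[733,346]],.023),c,w));print("base",fr(g([[540,433],[693,412]],.023),c,w))
r=T[316:322,270:284].mean(0);xs=np.arange(270,284)
print(np.c_[xs,r[:,2],r[:,1],fr(plane("top",[[x,318.5] for x in xs],.023)[:,:2]*1000,[513.6,78.6],1.5)[:,1]].T)
for k,p,roi,c in(("red",0,(250,298,270,318),[513.6,78.6]),("blue",0,(312,294,336,316),[515.9,-23.4])):
    M=cv2.moments(big(mask(T,[0,0,0],[180,255,60],roi)));q=[[M["m10"]/M["m00"],M["m01"]/M["m00"]]];print(k,fr(plane("top",q,.131)[:,:2]*1000,c,1.5))
E
```

```text
seat [[-52.8  20.8]
 [-55.2 -25.2]
 [ 53.7 -26.3]
 [ 57.5  19.7]]
base [[-33.8 -17.4]
 [ 32.2 -19.3]]
[[270.  271.  272.  273.  274.  275.  276.  277.  278.  279.  280.  281.  282.  283. ]
 [132.7  94.2  89.8  82.8  75.2  78.7  93.7 106.2  95.   63.2  51.8  23.2  40.8  86.2]
 [ 37.7  52.5  87.3  84.7  77.7  72.8  48.5  32.8  41.7  60.   54.7  23.3  40.3  62.8]
 [ -8.9 -10.7 -12.5 -14.3 -16.  -17.8 -19.6 -21.4 -23.2 -25.  -26.8 -28.6 -30.4 -32.1]]
red [[13.2  0. ]]
blue [[13.  -0.6]]
```

```bash
python3 - <<'E'
from m import *
np.set_printoptions(precision=1,suppress=True,linewidth=170)
S=cv2.imread("pics/side6.png");T=cv2.imread("pics/top6.png")
def fr(P,c,w):
    a=np.radians(w);return (P-c)@np.array([[np.cos(a),-np.sin(a)],[np.sin(a),np.cos(a)]])
for x in(252,262,272,236,241,290):
    ys=np.arange(258,294);y=fr(plane("side",[[x,v] for v in ys],.023)[:,:2]*1000,[515.9,-23.4],1.5)[:,1]
    k=slice(0,36) if x in(236,241,290) else slice(16,36)
    print(x);print(np.c_[ys,S[ys,x,0],S[ys,x,2],y][k].T)
# top view: left (+y) side face of the blue cart is hidden? profile across at mid row
xs=np.arange(306,346);print(np.c_[xs,T[320,xs,0],T[320,xs,2]].T)
E
```

```text
252
[[274.  275.  276.  277.  278.  279.  280.  281.  282.  283.  284.  285.  286.  287.  288.  289.  290.  291.  292.  293. ]
 [ 81.   79.   79.   83.   77.   81.   78.   82.   86.   83.   89.   80.   71.   63.   65.   72.   85.   91.   93.   89. ]
 [ 85.   87.   86.   88.   83.   84.   85.   89.   82.   58.   38.   31.   40.   56.   61.   70.   82.   88.   90.   84. ]
 [  4.1   1.4  -1.3  -4.   -6.7  -9.4 -12.  -14.7 -17.3 -19.9 -22.6 -25.2 -27.8 -30.4 -32.9 -35.5 -38.  -40.6 -43.1 -45.7]]
262
[[274.  275.  276.  277.  278.  279.  280.  281.  282.  283.  284.  285.  286.  287.  288.  289.  290.  291.  292.  293. ]
 [ 77.   79.   86.   85.   83.   81.   81.   81.   89.   86.   77.   62.   59.   63.   58.   63.   63.   60.   59.   56. ]
 [ 83.   88.   91.   87.   88.   85.   83.   73.   47.   33.   36.   43.   55.   61.   59.   62.   58.   59.   57.   56. ]
 [ -0.1  -2.8  -5.5  -8.2 -10.8 -13.5 -16.2 -18.8 -21.4 -24.1 -26.7 -29.3 -31.9 -34.4 -37.  -39.6 -42.1 -44.6 -47.2 -49.7]]
272
[[274.  275.  276.  277.  278.  279.  280.  281.  282.  283.  284.  285.  286.  287.  288.  289.  290.
[... 2837 characters left out ...]
.8  27.   24.1  21.3  18.5  15.7  12.9  10.1   7.3   4.5   1.8  -1.   -3.7  -6.4  -9.1 -11.8 -14.5 -17.2 -19.8 -22.5 -25.1 -27.7 -30.4 -33.  -35.6 -38.2
  -40.7 -43.3 -45.9 -48.4 -50.9 -53.5 -56.  -58.5 -61. ]]
[[306 307 308 309 310 311 312 313 314 315 316 317 318 319 320 321 322 323 324 325 326 327 328 329 330 331 332 333 334 335 336 337 338 339 340 341 342 343 344 345]
 [ 28  46  87 126 142 124 108 134 124 136 135 137 134 135 133 135 135 135 134 135 134 133 134 133 134 134 134 135 123  93  82  62  65  65  66  62  64  66  65  62]
 [ 30  51  70  62  43  65 115 124  35  48  48  52  48  48  47  47  48  47  47  50  46  46  47  44  46  48  46  46  36  66  95  61  63  63  64  63  63  63  63  60]]
```

```bash
python3 - <<'E'
from m import *
np.set_printoptions(precision=1,suppress=True,linewidth=170)
T=cv2.imread("pics/top6.png")
def fr(P,c,w):
    a=np.radians(w);return (P-c)@np.array([[np.cos(a),-np.sin(a)],[np.sin(a),np.cos(a)]])
for row in(305,313,320,328,332):
    print(row,T[row,307:315,2],end=" ")
    for z in(.023,.111):print(z,fr(plane("top",[[x,row] for x in(308,311,312)],z)[:,:2]*1000,[515.9,-23.4],1.5)[:,1],end=" ")
    print()
xs=np.arange(306,340);r=T[318:323].mean(0)
print(fr(plane("top",[[334.7,320]],.123)[:,:2]*1000,[515.9,-23.4],1.5))
E
```

```text
305 [ 71  63  41  58 108 123  36  45] 0.023 [23.7 18.4 16.6] 0.111 [24.  19.  17.4] 
313 [ 56  61  47  45  82 106  53  43] 0.023 [24.6 19.2 17.4] 0.111 [24.7 19.8 18.2] 
320 [ 51  70  62  43  65 115 124  35] 0.023 [25.3 20.  18.2] 0.111 [25.4 20.5 18.9] 
328 [ 38  77  90  42  43 107 142  50] 0.023 [26.2 20.8 19.1] 0.111 [26.2 21.3 19.7] 
332 [ 32  73  91  45  42  82 118  83] 0.023 [26.6 21.3 19.5] 0.111 [26.6 21.7 20.1] 
[[-11.8 -17.5]]
```

```bash
python3 -c "
from rig import manip
print(manip.sign_off())"
```

```text
the job is handed in; nothing more can be done
None
```

The job is handed in at about 48 s of 131 s. Both cassettes lie inside their outlines, the green one about 2 mm off centre. Both cartridges are back on their own seats: red within about 1 mm of the middle, blue near centre from above but about 2 mm off in the side view. The amber jar was not touched by any planned move, though I did not re-photograph it at the end.

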